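Take the gauging stack apart and put its pieces away

ROBOT

A 7-joint arm with a two-finger parallel gripper is mounted at the origin on a cart in front of the work surface, level with it; the furniture and walls round the work are solid. World frame = base frame: x ahead of the robot, y to its left, z up, the work surface at z = 0. Lengths are in m, angles in rad, forces in N, time in s.
With the tool pointing down it reaches from about 0.4 to 0.85 m from the base axis. Payload 4.4 kg.
Tool frame: the origin (TCP) lies midway between the tips of the shut fingers; the grasp point (between the pads) lies manip.tcp_to_grasp behind it (manip.tcp_to_grasp is the distance from the TCP to the grasp point, in m); z points along the fingers, y is the line along which they close (so a half turn about z gives the same grasp; the last joint's range is limited). The gripper opens to 94 mm and grips with 3 to 60 N. Pads are 16 mm wide; open, the fingers measure 119 mm over their backs; the gripper's body (75 mm by 177 mm) begins 78 mm behind the grasp point.
Start: joints at [1.07, 0.628, 0.038, 1.517, -0.027, 0.996, -0.02], TCP at [0.274, -0.59, 0.172] pointing down, gripper open.
Joint ranges: [-3.06, 3.06], [-0.37, 2.12], [-1.25, 1.32], [0.18, 2.47], [-1.1, 4.24], [0.23, 1.98], [-2.94, 2.94]. Speed limits (rad/s): [2.57, 2.57, 3.14, 3.14, 3.14, 3.14, 3.14].

INTERFACE

Orientations are given as a unit quaternion [x, y, z, w].
In Python, from cell import manip, optics gives the robot as it stands. The module is installed in compiled form; this text tells all that it offers.
- The arm moves only by the tool send_rows, never from a script. Its argument "rows" is a list of rows, each a list of 7 numbers: the turn, a rotation vector about the tool's x, y, z in rad, then the shift along the tool's x, y, z in cm, then the opening, from 0 (shut) to 1 (fully open). A call has 1 to 5 rows; each row is the pose to reach, as a shift and turn from the pose commanded when the call began, along the tool's axes at that moment; what a row does not reach only later rows make up. A row lasts 1/12 s, in which the tool goes at most 41.7 mm and 7.16 degrees, less where a joint would pass 70% of its speed; a pose out of reach is approached as far as the arm can. A call with a gripper value outside its range is refused whole. The fingers move at their own pace and stop on an object; "grip_force" is the grip in N (left out, the last holds). Time passes only in rows, so rows that repeat a pose let the fingers close. It gives the time, the measured TCP pose, the force, the opening and the grip force at its end, in the units of the state.
- manip.state(): the state, without advancing time (a new reading comes with each control period).
- optics.get_image(name): name is "side" or "top" or "wrist"; returns the picture (400x640x3 uint8, blue, green, red); there is no depth.
- optics.get_calibration(name): a dict with "fovy" (degrees; the focal length in pixels is half the picture's height over the tangent of half this angle, whatever the lens; pixels are square), "cx", "cy" (the principal point, pixels), "R" (3x3) and "t" (3): a world point X has camera coordinates R X + t; the wrist camera has in their place "mount" (4x4, takes a point from camera to tool coordinates, whose origin is the TCP and whose axes are the flange's). Camera axes: x right, y down, z forward; pixel columns grow to the right and rows downward; lengths in m; the calibration is good to about 2 mm. A picture is of the moment at which its call begins: read the wrist's pose just before it. get_calibration takes no time and is no camera call.
- manip.close_job(): hands the job in; it is judged then, once.
The state is a dict: "time_s": time; "joint_pos": joint angles; "joint_vel": joint speeds; "joint_torque": joint torques, N m; "tcp_pos": TCP position; "tool_rot": TCP orientation; "ft_force": force on the tool from outside, world axes, zero at the start; "ft_torque": the same for the moment, N m; "grip_width": finger opening in m; "grasp_force": force on a finger pad.
Only numpy, scipy, OpenCV 4.12 (cv2) and the standard library are available. Lean on these libraries where they do the work, as an engineer would, in place of code of your own. Each camera call takes 0.05 s, during which the arm holds its last target. There are 200 camera calls.

TASK

Take the stack on the granite apart from the top down and put each piece in its own place: the plug pushed fully home in the bore of the bore block until its collar rests on the block, the ring gauge flat in the round dish, the drilled block flat inside the smaller nest with the closed rim, and the housing flat inside the larger nest with the corner stops, long sides along the nests' long sides. Tip nothing over on the way.

Things in the scene. Friction and masses are not known exactly. Their poses are not given: they have to be found in the camera images.
- plug: loose steel setting plug, top of the stack, upright in the ring gauge's bore with 1.5 mm play, foot on the drilled block. 66 mm tall, 0.12 kg: shaft 20 mm diameter (lowest 3 mm chamfered to 15) up to 26 mm, collar 28 mm diameter from 26 to 30 mm, round grip 16 mm diameter with dark bands from 30 to 66 mm. Origin: centre of its foot; z up its axis.
- ring: loose setting ring gauge, plain steel ring of 50 mm outer and about 25 mm inner diameter, 18 mm high, 0.24 kg, lying flat on the drilled block round the plug. Origin: centre of its underside; z up.
- block: loose steel block with drilled holes, 50 (x) by 75 (y) by 25 (z) mm, 0.6 kg, lying on the housing and under ring and plug. Origin: centre of its underside; grasp it across its 50 mm.
- housing: loose light-grey die-cast housing, 64 (x) by 88 (y) mm, flat top (the block's seat) at 34 mm, 36 mm with its bosses, 0.46 kg, at the bottom of the stack on the granite. Origin: centre of its underside; grasp it across its 64 mm.
- bore_block: place of the plug: fixed square steel block 60 x 60 x 30 mm with one upright blind bore in the middle of its top, 22 mm diameter, 28 mm deep, mouth chamfered 2 mm. Origin: centre of its underside. With the plug home its collar rests on the block's top, so that its foot is 4 mm above this origin.
- ring_dish: place of the ring gauge: fixed round dish, dark floor and bright rim, 84 mm outer and 74 mm inner diameter, floor 4 mm and rim 7 mm above the granite. Origin: centre of its underside.
- block_nest: place of the drilled block: the smaller fixed rectangular nest, dark floor, closed bright rim all round, inside 68 (x) by 93 (y) mm, 5 mm rim wall, floor 4 mm and rim 7 mm above the granite. Origin: centre of its underside.
- housing_nest: place of the housing: the larger fixed rectangular nest, dark floor with a bright L-shaped stop at each corner and open sides, inside 82 (x) by 106 (y) mm, 5 mm wall, floor 4 mm and stops 7 mm above the granite. Origin: centre of its underside.

How it is judged:
At the end, for the whole second after the job is handed in: Plug home in the bore (within 4 mm of its axis, foot under 6.5 mm above the bore block's underside); ring, block and housing flat on the floor of their own places, within 13 mm of centre, tilt under 0.1 rad, block and housing within 0.3 rad of the nest's long side; all released and at rest (horizontal distance between plug and bore_block below 0.004 m and z of plug in the frame of bore_block below 0.0065 m and angle between plug's own z axis and vertical below 0.12 rad and linear speed of each of plug, ring, block, housing below 0.02 m/s and horizontal distance between ring and ring_dish below 0.013 m and z of ring in the frame of ring_dish below 0.0065 m and angle between each of ring, block, housing's own z axis and vertical below 0.1 rad and horizontal distance between block and block_nest below 0.013 m and z of block in the frame of block_nest below 0.0065 m and angle between the y axis of block and the y axis of block_nest, either way round below 0.3 rad and horizontal distance between housing and housing_nest below 0.013 m and z of housing in the frame of housing_nest below 0.0065 m and angle between the y axis of housing and the y axis of housing_nest, either way round below 0.3 rad); the robot touches nothing.
It fails at once if a piece is tipped over (leans more than 0.8 rad) (angle between any of plug, ring, block, housing's own z axis and vertical above 0.8 rad).
It also fails if it takes over 128 s, if anything falls off the work surface, if the arm or the gripper's body presses on something with over 40 N, if the wrist force passes 120 N, or if a joint passes its speed limit or range.

## Working session

There is one attempt and no reset: what is moved stays moved. The work goes in short steps, Python scripts to look and compute and a tool call to move; the robot and the scene stay as the last step left them, time stands still between calls to the robot, and variables do not carry over. Pictures are saved under pics/ and viewed, at most 14 in all, crops included, and the job is handed in when it is done.

Besides the shell and the picture viewer there is one more tool, called after "Request:" by a JSON object that holds its "op" and its "data", one argument or row to a line. send_rows: Moves the arm, as the interface text tells. Its arguments: {"type":"object","properties":{"rows":{"type":"array","items":{"type":"array","items":{"type":"number"}}},"grip_force":{"type":"number"}},"required":["rows"]}

```bash
mkdir -p pics
python3 - <<'E'
from cell import manip, optics
import cv2,numpy as np
np.set_printoptions(precision=4,suppress=True)
s=manip.state()
for k,v in s.items(): print(k,v)
print(manip.tcp_to_grasp)
for n in ("top","side","wrist"):
    cv2.imwrite(f"pics/{n}0.png",optics.get_image(n)); print(n,optics.get_calibration(n))
E
```

```text
time_s 0.0
joint_pos [ 1.0702  0.6293  0.0384  1.5183 -0.027   0.9963 -0.02  ]
joint_vel [-0.0018  0.0005  0.0001 -0.0001 -0.0001 -0.0016 -0.0011]
joint_torque [ -0.0001 -54.9737   1.1431 -18.6638  -0.0523   0.0237   0.0001]
tcp_pos [ 0.2735 -0.5889  0.1707]
tool_rot [ 0.9765  0.2157 -0.0002 -0.0009]
ft_force [0.2674 0.3497 0.4939]
ft_torque [-0.016   0.0004 -0.0053]
grasp_force 0.0
grip_width 0.09401003417112692
0.0188
top {'fovy': 47.39582678227664, 'cx': 318.2897268584705, 'cy': 196.96206608933826, 'R': array([[ 0.0235, -0.9997, -0.0089],
       [-0.9834, -0.0215, -0.1801],
       [ 0.1799,  0.013 , -0.9836]]), 't': array([0.0491, 0.56  , 1.2267])}
side {'fovy': 45.02229464656455, 'cx': 323.32492214125955, 'cy': 195.17956127711093, 'R': array([[ 0.8413,  0.5402, -0.022 ],
       [ 0.3139, -0.5212, -0.7936],
       [-0.4401,  0.6607, -0.6081]]), 't': array([-0.488 , -0.0709,  1.598 ])}
wrist {'fovy': 70.46968858876117, 'cx': 319.86602899836527, 'cy': 195.24987409327667, 'mount': array([[ 0.0006, -0.9577, -0.2878,  0.0847],
       [ 1.    ,  0.0003,  0.0009, -0.0009],
       [-0.0008, -0.2878,  0.9577, -0.212 ],
       [ 0.    ,  0.    ,  0.    ,  1.    ]])}
```

View pics/top0.png

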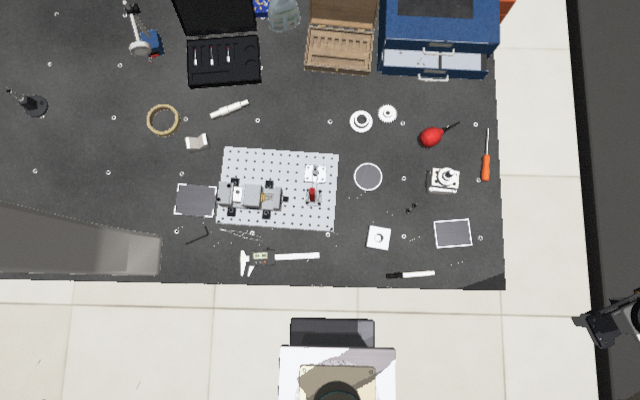

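View pics/side0.png

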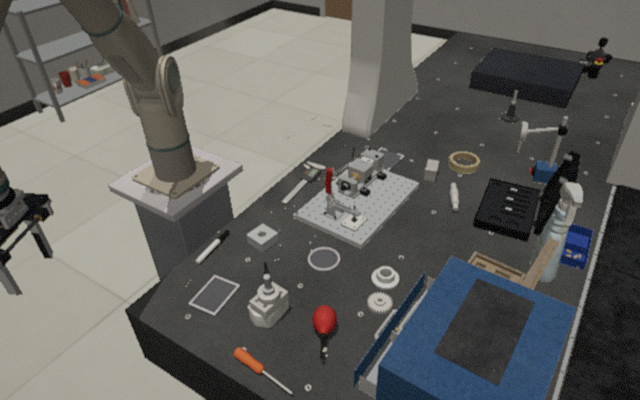

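The top view shows the stack at about (444,178), the bore block at (379,237), the round dish at (368,177), the closed-rim nest at (453,233) and the corner-stop nest at (195,200). A fixture plate lies between the stack and the corner-stop nest. In the side view the stack is at (267,300), the bore block at (262,236), the dish at (323,258), the block nest at (215,294) and the housing nest near (390,160), partly hidden.

```bash
cat > h.py <<'E'
import numpy as np, cv2
from scipy.spatial.transform import Rotation as Ro
from cell import manip, optics
np.set_printoptions(precision=4,suppress=True)
def shot(n,f):
    """picture + camera (K,R,t) world->cam"""
    s=manip.state(); im=optics.get_image(n); cv2.imwrite(f"pics/{f}.png",im)
    np.savez(f"pics/{f}.npz",**cam(n,s)); return im
def cam(n,s=None):
    c=optics.get_calibration(n); f=200/np.tan(np.radians(c["fovy"])/2)
    if n=="wrist":
        M=np.eye(4); M[:3,:3]=Ro.from_quat(s["tool_rot"]).as_matrix(); M[:3,3]=s["tcp_pos"]
        W=np.linalg.inv(M@c["mount"]); R,t=W[:3,:3],W[:3,3]
    else: R,t=np.array(c["R"]),np.array(c["t"])
    return dict(f=f,cx=c["cx"],cy=c["cy"],R=R,t=t)
def ray(c,uv):
    d=np.array([(uv[0]-c["cx"])/c["f"],(uv[1]-c["cy"])/c["f"],1.])
    return -c["R"].T@c["t"], c["R"].T@d
def onz(c,uv,z):
    o,d=ray(c,uv); return o+d*(z-o[2])/d[2]
def tri(*cu):
    A=np.zeros((3,3));b=np.zeros(3)
    rs=[ray(c,u) for c,u in cu]
    for o,d in rs:
        d=d/np.linalg.norm(d);P=np.eye(3)-np.outer(d,d);A+=P;b+=P@o
    X=np.linalg.solve(A,b)
    return X,[float(np.linalg.norm(np.cross(X-o,d/np.linalg.norm(d)))) for o,d in rs]
def proj(c,X):
    p=c["R"]@np.array(X)+c["t"]; return p[:2]/p[2]*c["f"]+[c["cx"],c["cy"]]
def goto(xyz,yaw=None):
    """print shift (cm, tool axes) and turn to move TCP to xyz with tool down, closing line y at yaw (world angle of tool y)"""
    s=manip.state(); R=Ro.from_quat(s["tool_rot"]); 
    out=[]
    tgt=R
    if yaw is not None:
        y=np.array([np.cos(yaw),np.sin(yaw),0]);best=None
        for sg in (1,-1):
            z=np.array([0,0,-1.]);yy=sg*y;T=Ro.from_matrix(np.c_[np.cross(yy,z),yy,z])
            r=(R.inv()*T)
            if best is None or r.magnitude()<best.magnitude(): best=r
        out=best.as_rotvec()
    print("turn",np.array(out),"shift cm",R.inv().apply(np.array(xyz)-s["tcp_pos"])*100)
E
python3 - <<'E'
from h import *
T,S=cam("top"),cam("side")
for n,a,b,z in (("stack",(444,178),(267,300),.03),("plugtop",(446,170),(267,264),.14),("bore",(379,237),(262,236),.03),("dish",(368,177),(323,258),.007),("bnest",(453,233),(215,294),.007),("hnest",(195,200),(390,160),.007)):
    print(n,onz(T,a,z),onz(S,b,z),tri((T,a),(S,b)))
a=cv2.imread("pics/top0.png"); b=cv2.imread("pics/side0.png")
A=cv2.resize(a[140:260,340:500],None,fx=5,fy=5,interpolation=2)
B=cv2.resize(a[140:230,160:300],None,fx=4,fy=4,interpolation=2)
cv2.imwrite("pics/c1.png",A[:600,:800])
goto([.45,-.25,.35],np.pi/2)
E
```

```text
stack [ 0.6257 -0.2968  0.03  ] [ 0.6075 -0.2843  0.03  ] (array([ 0.6199, -0.2937,  0.0477]), [0.0023935073478787605, 0.0023935073478786517])
plugtop [ 0.6219 -0.2732  0.14  ] [ 0.611  -0.2722  0.14  ] (array([ 0.6177, -0.2741,  0.1459]), [0.0036636719649964598, 0.0036636719649963856])
bore [ 0.4523 -0.1107  0.03  ] [ 0.459  -0.1162  0.03  ] (array([ 0.4534, -0.1111,  0.0232]), [0.0005809836386075458, 0.0005809836386075466])
dish [ 0.6293 -0.0815  0.007 ] [ 0.6316 -0.0814  0.007 ] (array([ 0.6303, -0.081 ,  0.0058]), [0.0008750550383370104, 0.0008750550383371552])
bnest [ 0.4707 -0.3244  0.007 ] [ 0.474  -0.3217  0.007 ] (array([ 0.4722, -0.3229,  0.0068]), [0.0020882684719908083, 0.0020882684719909263])
hnest [0.55   0.4204 0.007 ] [0.5734 0.4257 0.007 ] (array([ 0.5605,  0.4303, -0.0035]), [0.010573314708252587, 0.010573314708252441])
turn [-0.0013  0.0003  0.4348] shift cm [ 30.2793 -23.3425 -17.8774]
```

View pics/c1.png

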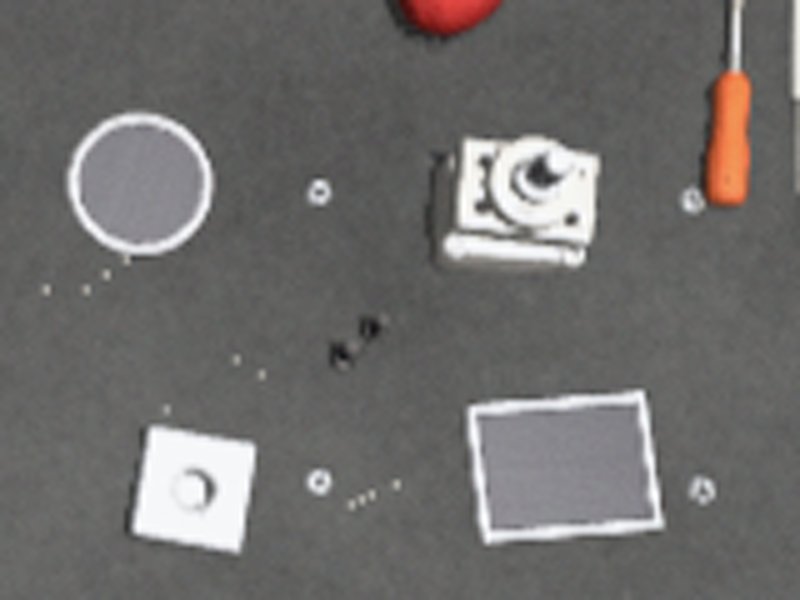

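The crop shows a block and housing stack whose long side lies across the picture (world y), a bore block turned slightly, and a block nest turned slightly. I now move to a wrist viewpoint over the area.

Run:
```python
from h import *
goto([.50,-.22,.24],np.pi/2)
```

```text
turn [-0.0013  0.0003  0.4348] shift cm [ 36.0778 -23.9424  -6.8766]
```

Request:
{"op": "send_rows", "data": {
  "rows": [
    [0,0,0,3,-2,-0.6,1],
    [0,0,0,6,-4,-1.2,1],
    [0,0,0,9,-6,-1.8,1],
    [0,0,0,12,-8,-2.4,1],
    [0,0,0,15,-10,-3,1]
  ]
}}

```text
time_s: 0.57
tcp_pos: [0.3682, -0.434, 0.2016]
tool_rot: [0.977, 0.216, -0.0, -0.0]
ft_force: [0.4, -0.3, -0.3]
grip_width: 0.0941
grasp_force: 0.0
```

Request:
{"op": "send_rows", "data": {
  "rows": [
    [0,0,0,3,-2,-0.6,1],
    [0,0,0,6,-4,-1.2,1],
    [0,0,0,9,-6,-1.8,1],
    [0,0,0,12,-8,-2.4,1],
    [0,0,0,15,-10,-3,1]
  ]
}}

```text
time_s: 0.98
tcp_pos: [0.4621, -0.28, 0.2318]
tool_rot: [0.976, 0.216, -0.0, -0.0]
ft_force: [1.1, 0.1, -0.3]
grip_width: 0.0938
grasp_force: 0.0
```

Request:
{"op": "send_rows", "data": {
  "rows": [
    [0,0,0.11,3,-2,-0.6,1],
    [0,0,0.22,6,-4,-0.9,1],
    [0,0,0.33,6,-4,-0.9,1],
    [0,0,0.435,6,-4,-0.9,1],
    [0,0,0.435,6,-4,-0.9,1]
  ]
}}

```text
time_s: 1.4
tcp_pos: [0.4994, -0.2194, 0.2404]
tool_rot: [1.0, -0.001, -0.0, 0.0]
ft_force: [-0.8, -0.2, 0.4]
grip_width: 0.094
grasp_force: 0.0
```

Run:
```python
from h import *
s=manip.state();print(s["time_s"],s["tcp_pos"],s["joint_vel"],s["joint_pos"])
shot("wrist","w1")
goto([.50,-.22,.24],np.pi/2)
```

```text
1.4 [ 0.4994 -0.2194  0.2404] [ 0.0361 -0.001  -0.0138  0.0029  0.0159 -0.0011  0.1453] [ 0.291   0.4049  0.1028  1.7213 -0.0471  1.0182 -1.1616]
turn [0.0002 0.0007 0.0024] shift cm [0.0897 0.0082 0.0382]
```

View pics/w1.png

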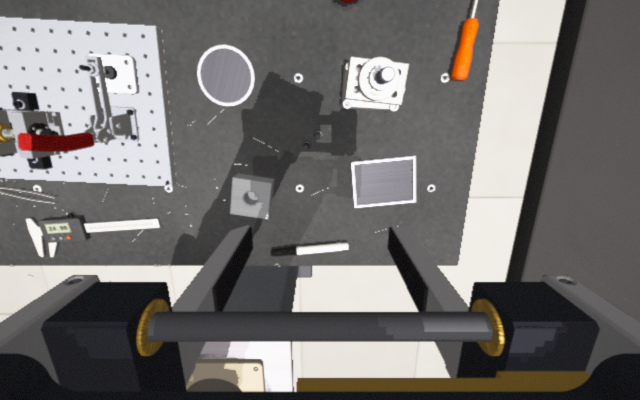

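Wrist view: dish at (226,75), stack at (377,82), bore block at (252,197) in the gripper's shadow, block nest at (384,182). I take two closer views for the stack, 12 cm apart.

Request:
{"op": "send_rows", "data": {
  "rows": [
    [0,0,0,3,2.5,1,1],
    [0,0,0,6,5,2,1],
    [0,0,0,8,8,3,1],
    [0,0,0,8,8,3,1],
    [0,0,0,8,8,3,1]
  ]
}}

```text
time_s: 1.87
tcp_pos: [0.578, -0.3023, 0.2084]
tool_rot: [1.0, -0.001, -0.002, -0.0]
ft_force: [-0.3, -0.2, 0.1]
grip_width: 0.0941
grasp_force: 0.0
```

Run:
```python
from h import *
shot("wrist","w2"); print(manip.state()["tcp_pos"])
```

```text
[ 0.5781 -0.3008  0.2095]
```

Request:
{"op": "send_rows", "data": {
  "rows": [
    [0,0,0,0,-4,0,1],
    [0,0,0,0,-8,0,1],
    [0,0,0,0,-12,0,1],
    [0,0,0,0,-12,0,1],
    [0,0,0,0,-12,0,1]
  ]
}}

```text
time_s: 2.33
tcp_pos: [0.5793, -0.1757, 0.2119]
tool_rot: [1.0, 0.004, 0.001, -0.001]
ft_force: [-0.9, -0.8, -0.4]
grip_width: 0.0939
grasp_force: 0.0
```

Run:
```python
from h import *
shot("wrist","w3"); print(manip.state()["tcp_pos"])
a,b=cv2.imread("pics/w2.png"),cv2.imread("pics/w3.png")
cv2.imwrite("pics/c23.png",np.vstack([cv2.resize(x[0:290,100:540],None,fx=1.8,fy=1.8,interpolation=2)[:,:790] for x in (a,b)])[:,:])
cv2.imwrite("pics/c2.png",a[:, :]);
```

```text
[ 0.579  -0.1788  0.2118]
```

View pics/w2.png

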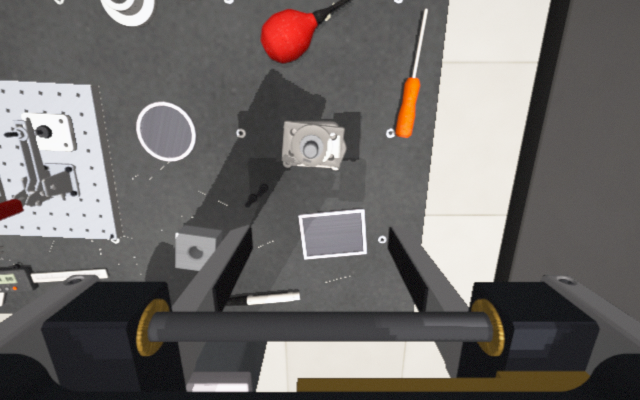

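View pics/w3.png

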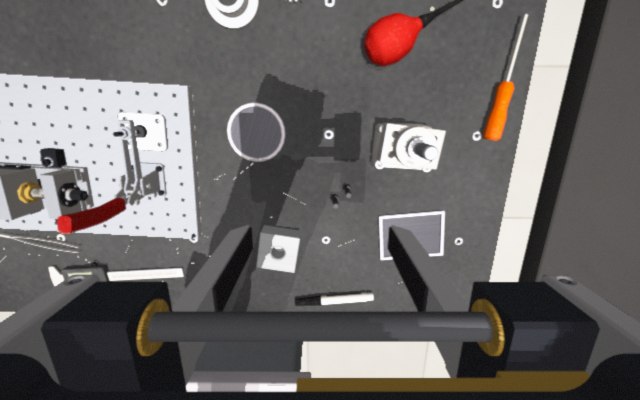

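Run:
```python
from h import *
a,b=cv2.imread("pics/w2.png"),cv2.imread("pics/w3.png")
z=lambda im,x,y:cv2.resize(im[y:y+60,x:x+80],None,fx=5,fy=5,interpolation=2)
cv2.imwrite("pics/c4.png",np.vstack([np.hstack([z(a,270,110),z(b,370,110)]),np.hstack([z(a,155,220),z(b,240,220)])]))
c2,c3=[dict(np.load(f"pics/{n}.npz")) for n in("w2","w3")]
# rims: bright against granite; dark floor inside -> outer contours
def rim(im,box):
    x,y,w,h=box; g=cv2.cvtColor(im[y:y+h,x:x+w],cv2.COLOR_BGR2GRAY)
    m=(g>cv2.threshold(g,0,255,cv2.THRESH_OTSU)[0]).astype(np.uint8)
    k=max(cv2.findContours(m,0,2)[0],key=lambda q:cv2.contourArea(cv2.convexHull(q)))
    return cv2.convexHull(k).reshape(-1,2)+[x,y]
for n,im,c,bx in (("dish",a,c2,(125,92,82,78)),("dish",b,c3,(218,95,75,74)),("nest",a,c2,(290,200,85,65))):
    h=rim(im,bx); P=np.array([onz(c,p,.007)[:2] for p in h]).astype(np.float32)
    r=cv2.minAreaRect(P*1000); print(n,r, cv2.minEnclosingCircle(P*1000))
```

```text
dish ((631.7337036132812, -81.33685302734375), (82.80918884277344, 83.09036254882812), 3.8005051612854004) ((631.9479370117188, -81.17987823486328), 41.95417404174805)
dish ((632.43115234375, -81.05732727050781), (83.10301971435547, 81.96685028076172), 76.98259735107422) ((632.126953125, -80.79466247558594), 42.134727478027344)
nest ((472.19329833984375, -322.2886962890625), (78.41006469726562, 103.39825439453125), 5.777526378631592) ((471.8644714355469, -322.1165466308594), 63.310035705566406)
```

View pics/c4.png

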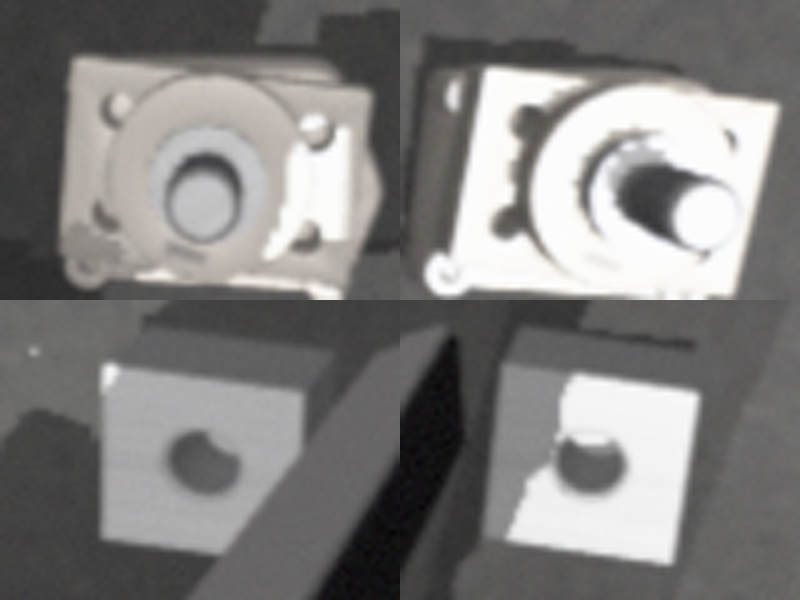

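Reading the crop. Plug top is at (310.6,150.6) in w2 and (431.2,153.6) in w3. Ring centre is at (311,144.4) and (417,146). Bore mouth is at (196.1,252.3) and (278.2,252.8). I also read the block's top corners in both views.

Run:
```python
from h import *
c2,c3=[dict(np.load(f"pics/{n}.npz")) for n in("w2","w3")]
A=lambda x,y:(270+x/5,110+y/5)
B=lambda x,y:(370+(x-400)/5,110+y/5)
C=lambda x,y:(155+x/5,220+(y-300)/5)
D=lambda x,y:(240+(x-400)/5,220+(y-300)/5)
for n,u,v in (("plugtop",A(203,203),B(706,218)),("ring",A(205,172),B(635,180)),("bore",C(205,462),D(591,464)),("bLT",A(72,57),B(485,67)),("bRT",A(375,92),B(780,103)),("bLB",A(62,265),B(455,285)),
  ("boreLT",C(105,365),D(503,363))):
    print(n,tri((c2,u),(c3,v)))
P=[onz(c3,B(*q),.059) for q in((485,67),(780,103),(738,295),(455,285))]
Q=[onz(c3,D(*q),.03) for q in((503,363),(700,393),(672,567),(483,540))]
for p in(P,Q): print(np.array(p)[:,:2],np.mean(p,0),[round(float(np.linalg.norm(p[i]-p[i-1])),4) for i in range(4)])
print("plug z.125",onz(c2,A(203,203),.125),onz(c3,B(706,218),.125),"ring z.077",onz(c2,A(205,172),.077),onz(c3,B(635,180),.077),"bore",onz(c2,C(205,462),.03),onz(c3,D(591,464),.03))
```

```text
plugtop (array([ 0.6212, -0.2919,  0.1248]), [0.0005121649527866381, 0.0005121649527861905])
ring (array([ 0.6232, -0.291 ,  0.0809]), [0.00023909217941372324, 0.00023909217941363376])
bore (array([ 0.4524, -0.1112,  0.0298]), [0.0003683114391494645, 0.0003683114391494335])
bLT (array([ 0.6486, -0.2579,  0.0597]), [1.7885160504253638e-05, 1.7885160504422615e-05])
bRT (array([ 0.6403, -0.3328,  0.0592]), [0.0001714141004918184, 0.0001714141004920281])
bLB (array([ 0.5956, -0.2536,  0.0623]), [0.0016230978988145677, 0.0016230978988148927])
boreLT (array([ 0.4858, -0.0859,  0.0305]), [0.00020134607281222647, 0.00020134607281237064])
[[ 0.6486 -0.258 ]
 [ 0.6404 -0.3329]
 [ 0.5913 -0.3286]
 [ 0.5933 -0.2544]] [ 0.6184 -0.2935  0.059 ] [0.0554, 0.0753, 0.0493, 0.0742]
[[ 0.4858 -0.0858]
 [ 0.4764 -0.1452]
 [ 0.4161 -0.1356]
 [ 0.4252 -0.0763]] [ 0.4508 -0.1107  0.03  ] [0.0613, 0.0602, 0.0611, 0.06]
plug z.125 [ 0.6218 -0.2919  0.125 ] [ 0.6207 -0.2919  0.125 ] ring z.077 [ 0.6225 -0.2909  0.077 ] [ 0.623  -0.2923  0.077 ] bore [ 0.4529 -0.1114  0.03  ] [ 0.4521 -0.1112  0.03  ]
```

Heights agree with the text: plug top at 0.125, block top at 0.059, bore block top at 0.030. Plug axis is at (0.6212,-0.2919), bore at (0.4522,-0.1112). I move above the plug and go down.

Request:
{"op": "send_rows", "data": {
  "rows": [
    [0,0,0,1.4,3.8,0,1],
    [0,0,0,2.8,7.6,0,1],
    [0,0,0,4.2,11.3,0,1],
    [0,0,0,4.2,11.3,0,1],
    [0,0,0,4.2,11.3,2,1]
  ]
}}

```text
time_s: 2.8
tcp_pos: [0.6222, -0.3005, 0.194]
tool_rot: [1.0, -0.004, 0.003, 0.003]
ft_force: [0.3, 0.4, 0.6]
grip_width: 0.0942
grasp_force: 0.0
```

Request:
{"op": "send_rows", "data": {
  "rows": [
    [0,0,0,0,0,1,1],
    [0,0,0,0,0,1,1]
  ]
}}

```text
time_s: 2.97
tcp_pos: [0.6184, -0.2934, 0.1779]
tool_rot: [1.0, -0.001, -0.003, -0.001]
ft_force: [-0.9, -0.2, -0.2]
grip_width: 0.0936
grasp_force: 0.0
```

Run:
```python
from h import *
print(manip.state()["tcp_pos"]); goto([.6212,-.2919,.0925],np.pi/2)
```

```text
[ 0.6184 -0.2934  0.1779]
turn [-0.002   0.0052 -0.0016] shift cm [ 0.3198 -0.1291  8.5391]
```

Request:
{"op": "send_rows", "data": {
  "rows": [
    [0,0,0,0,0,0,1],
    [0,0,0,0,0,0,1],
    [0,0,0,0,0,0,1],
    [0,0,0,0,0,0,1]
  ]
}}

```text
time_s: 3.3
tcp_pos: [0.6218, -0.2932, 0.1817]
tool_rot: [1.0, 0.0, 0.001, 0.0]
ft_force: [-0.0, -0.3, 1.2]
grip_width: 0.0941
grasp_force: 0.0
```

Run:
```python
from h import *
print(manip.state()["tcp_pos"]); goto([.6212,-.2919,.0925],np.pi/2)
```

```text
[ 0.6218 -0.2932  0.1817]
turn [ 0.0006 -0.0015  0.0003] shift cm [-0.0695 -0.1358  8.915 ]
```

Request:
{"op": "send_rows", "data": {
  "rows": [
    [0,0,0,0,-0.1,2.5,1],
    [0,0,0,0,-0.1,5,1],
    [0,0,0,0,-0.1,7.5,1],
    [0,0,0,0,-0.1,8.9,1],
    [0,0,0,0,-0.1,8.9,1]
  ]
}}

```text
time_s: 3.72
tcp_pos: [0.6189, -0.2908, 0.0884]
tool_rot: [1.0, 0.0, -0.003, -0.001]
ft_force: [-1.4, -0.0, -0.6]
grip_width: 0.0941
grasp_force: 0.0
```

Request:
{"op": "send_rows", "data": {
  "rows": [
    [0,0,0,0,0,0,0.5],
    [0,0,0,0,0,0,0.3],
    [0,0,0,0,0,0,0.2],
    [0,0,0,0,0,0,0.1],
    [0,0,0,0,0,0,0.05]
  ],
  "grip_force": 20
}}

```text
time_s: 4.13
tcp_pos: [0.6219, -0.2926, 0.0928]
tool_rot: [1.0, -0.0, 0.001, 0.0]
ft_force: [-0.1, 0.1, -0.3]
grip_width: 0.0642
grasp_force: 0.0
```

Request:
{"op": "send_rows", "data": {
  "rows": [
    [0,0,0,0,0,0,0],
    [0,0,0,0,0,0,0],
    [0,0,0,0,0,0,0],
    [0,0,0,0,0,0,0]
  ]
}}

```text
time_s: 4.47
tcp_pos: [0.6213, -0.2923, 0.0916]
tool_rot: [1.0, -0.0, 0.0, 0.0]
ft_force: [0.7, 1.0, 0.2]
grip_width: 0.0372
grasp_force: 0.0
```

Request:
{"op": "send_rows", "data": {
  "rows": [
    [0,0,0,0,0,0,0],
    [0,0,0,0,0,0,0],
    [0,0,0,0,0,0,0],
    [0,0,0,0,0,0,0],
    [0,0,0,0,0,0,0]
  ]
}}

```text
time_s: 4.88
tcp_pos: [0.6212, -0.2923, 0.0915]
tool_rot: [1.0, -0.0, -0.0, -0.0]
ft_force: [0.4, 0.0, -0.3]
grip_width: 0.004
grasp_force: 0.0
```

Request:
{"op": "send_rows", "data": {
  "rows": [
    [0,0,0,0,0,-1,0],
    [0,0,0,0,0,-2,0],
    [0,0,0,0,0,-4,0],
    [0,0,0,0,0,-6,0],
    [0,0,0,0,0,-8,0]
  ]
}}

```text
time_s: 5.3
tcp_pos: [0.6215, -0.2924, 0.1737]
tool_rot: [1.0, -0.0, 0.001, 0.0]
ft_force: [0.2, -0.7, 0.5]
grip_width: 0.0005
grasp_force: 0.0
```

Run:
```python
from h import *
print(manip.state()["tcp_pos"]); goto([.4522,-.1112,.13],np.pi/2)
im=np.hstack([cv2.resize(shot("wrist","w4")[60:300,180:480],(400,320))]); cv2.imwrite("pics/c5.png",im)
```

```text
[ 0.6215 -0.2924  0.1737]
turn [ 0.0005 -0.0011 -0.0003] shift cm [-16.942 -18.122   4.346]
```

View pics/c5.png

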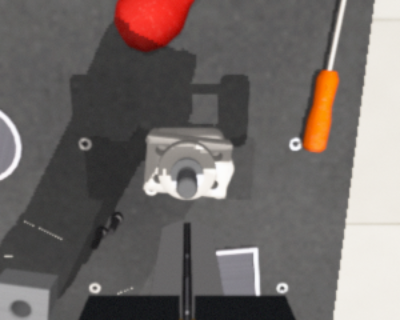

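The fingers shut on nothing. The plug still stands at about (320,195) in w4, while the shut fingertips show at about (320,229). I check where the TCP should appear and measure the plug again from this view.

Run:
```python
from h import *
c=dict(np.load("pics/w4.npz")); s=manip.state(); print(s["tcp_pos"],Ro.from_quat(s["tool_rot"]).as_matrix())
print("tcp px",proj(c,s["tcp_pos"]),"grasp px",proj(c,s["tcp_pos"]+[0,0,.0188]))
print("cam",-c["R"].T@c["t"])
for z in(.1,.125,.15):print(z,onz(c,(320,195),z), onz(c,(320,229),z+.05))
c2,c3=[dict(np.load(f"pics/{n}.npz")) for n in("w2","w3")]
print(proj(c,[.6212,-.2919,.125]))
T,S=cam("top"),cam("side")
print("top",proj(T,[.6212,-.2919,.125]),"side",proj(S,[.6212,-.2919,.125]))
im=cv2.hconcat([cv2.resize(shot(n,n+"1")[y:y+100,x:x+100],(400,400),interpolation=2) for n,x,y in(("top",395,125),("side",215,215))]);cv2.imwrite("pics/c6.png",im)
```

```text
[ 0.6243 -0.2938  0.1785] [[ 1.     -0.0003  0.0083]
 [-0.0003 -1.     -0.0037]
 [ 0.0083  0.0037 -1.    ]]
tcp px [322.5905 218.8378] grasp px [322.8556 228.4037]
cam [ 0.7055 -0.2914  0.3858]
0.1 [ 0.6203 -0.2919  0.1   ] [ 0.6033 -0.2918  0.15  ]
0.125 [ 0.6278 -0.2918  0.125 ] [ 0.6141 -0.2918  0.175 ]
0.15 [ 0.6352 -0.2918  0.15  ] [ 0.6249 -0.2917  0.2   ]
[320.079  201.5215]
top [451.5707 171.7331] side [265.7887 276.1421]
```

View pics/c6.png

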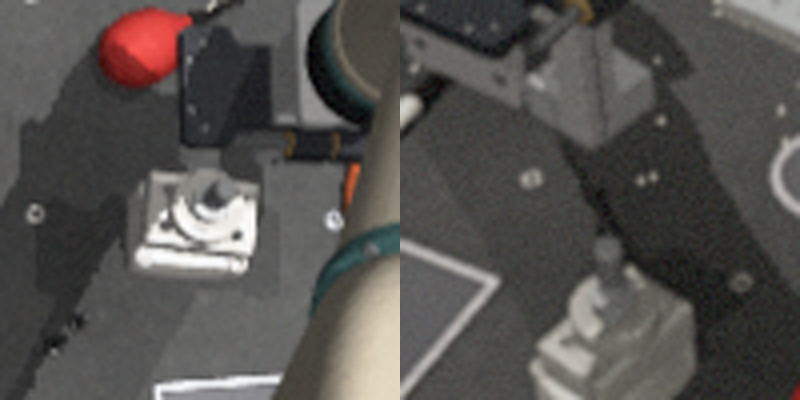

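Run:
```python
from h import *
T,S=cam("top"),cam("side"); s=manip.state(); p=np.array(s["tcp_pos"]); print(p,s["joint_pos"])
print("TCP should be at top",proj(T,p),"side",proj(S,p))
print(tri((T,(446,168)),(S,(263.7,252))))
for z in(.17,.19,.21): print(z,onz(S,(263.7,252),z),onz(T,(446,168),z))
c=dict(np.load("pics/w4.npz"))
for x in(-.01,0,.01): print([ (zz,proj(c,[p[0]+x,p[1],zz]).round(1)) for zz in (.17,.18,.19,.2,.21)])
```

```text
[ 0.6228 -0.2931  0.1746] [ 0.3445  0.6833  0.0995  1.4013 -0.0722  1.0553 -1.1141]
TCP should be at top [457.4276 166.5684] side [263.8427 260.6351]
(array([ 0.6127, -0.2686,  0.176 ]), [0.007419754997117139, 0.007419754997117089])
0.17 [ 0.6029 -0.2691  0.17  ] [ 0.6196 -0.2651  0.17  ]
0.19 [ 0.6175 -0.2844  0.19  ] [ 0.6145 -0.2597  0.19  ]
0.21 [ 0.632  -0.2996  0.21  ] [ 0.6094 -0.2542  0.21  ]
[(0.17, array([321.6, 228. ])), (0.18, array([321.7, 233. ])), (0.19, array([321.8, 238.5])), (0.2, array([321.9, 244.5])), (0.21, array([322. , 251.1]))]
[(0.17, array([321.6, 216.6])), (0.18, array([321.7, 221.2])), (0.19, array([321.8, 226.3])), (0.2, array([321.9, 231.7])), (0.21, array([322. , 237.8]))]
[(0.17, array([321.6, 205. ])), (0.18, array([321.7, 209.1])), (0.19, array([321.8, 213.7])), (0.2, array([321.9, 218.6])), (0.21, array([322.1, 224.1]))]
```

Run:
```python
from h import *
s=manip.state();p=np.array(s["tcp_pos"]); out=[]
for n,c in(("w4",dict(np.load("pics/w4.npz"))),("side1",cam("side")),("top1",cam("top"))):
    im=cv2.imread(f"pics/{n}.png"); u=proj(c,p); x0,y0=[int(v) for v in u-[33,50]]
    k=cv2.resize(im[y0:y0+100,x0:x0+66],(264*1,400),interpolation=2)
    for q,col in((p,(0,0,255)),([.6212,-.2919,.125],(0,255,0)),(p+[0,0,.06],(255,0,0))):
        v=(proj(c,q)-[x0,y0])*4; cv2.circle(k,tuple(int(a) for a in v),3,col,1)
    out.append(k)
cv2.imwrite("pics/c7.png",np.hstack(out))
```

```text
(no output)
```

View pics/c7.png

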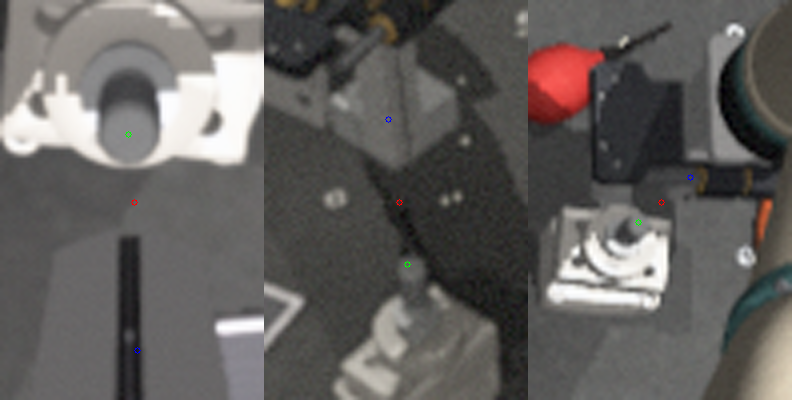

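In the crop the shut fingertips end well above the marked TCP (red) in both the side and wrist views. From w1, the open fingertips at columns 250 and 388 (94 mm apart) at row 228 put the real tips about 34 mm behind the stated TCP. That explains the miss: at TCP 0.0915 the tips were level with the plug's top. I now work with tip z = TCP z + 0.034.

Request:
{"op": "send_rows", "data": {
  "rows": [
    [0,0,0,0,0,0,0.6],
    [0,0,0,0,0,0,0.6],
    [0,0,0,0,0,0,0.6],
    [0,0,0,0,0,0,0.6],
    [0,0,0,0,0,0,0.6]
  ]
}}

```text
time_s: 5.87
tcp_pos: [0.6209, -0.2921, 0.1708]
tool_rot: [1.0, -0.0, -0.001, -0.0]
ft_force: [0.0, -0.4, 0.2]
grip_width: 0.0302
grasp_force: 0.0
```

Request:
{"op": "send_rows", "data": {
  "rows": [
    [0,0,0,0,0,0,0.6],
    [0,0,0,0,0,0,0.6],
    [0,0,0,0,0,0,0.6],
    [0,0,0,0,0,0,0.6]
  ]
}}

```text
time_s: 6.2
tcp_pos: [0.6212, -0.2923, 0.1716]
tool_rot: [1.0, -0.0, -0.0, 0.0]
ft_force: [-0.3, 0.8, 0.3]
grip_width: 0.0555
grasp_force: 0.0
```

Run:
```python
from h import *
print(manip.state()["tcp_pos"]); goto([.6212,-.2919,.061],np.pi/2)
```

```text
[ 0.6212 -0.2923  0.1716]
turn [ 0.      0.     -0.0003] shift cm [ 0.001  -0.0406 11.0556]
```

Request:
{"op": "send_rows", "data": {
  "rows": [
    [0,0,0,0,0,3,0.6],
    [0,0,0,0,0,6,0.6],
    [0,0,0,0,0,8,0.6],
    [0,0,0,0,0,9.5,0.6],
    [0,0,0,0,0,10.2,0.6]
  ]
}}

```text
time_s: 6.62
tcp_pos: [0.6197, -0.2915, 0.067]
tool_rot: [1.0, -0.0, -0.002, -0.001]
ft_force: [-0.5, 0.1, -0.3]
grip_width: 0.0565
grasp_force: 0.0
```

Request:
{"op": "send_rows", "data": {
  "rows": [
    [0,0,0,0,0,0.4,0.6],
    [0,0,0,0,0,0.8,0.6],
    [0,0,0,0,0,0.8,0.5],
    [0,0,0,0,0,0.8,0.3],
    [0,0,0,0,0,0.8,0]
  ]
}}

```text
time_s: 7.03
tcp_pos: [0.622, -0.2926, 0.0627]
tool_rot: [1.0, -0.0, 0.001, 0.0]
ft_force: [0.5, 0.0, 0.3]
grip_width: 0.0399
grasp_force: 0.0
```

Request:
{"op": "send_rows", "data": {
  "rows": [
    [0,0,0,0,0,0,0],
    [0,0,0,0,0,0,0],
    [0,0,0,0,0,0,0],
    [0,0,0,0,0,0,0],
    [0,0,0,0,0,0,0]
  ]
}}

```text
time_s: 7.45
tcp_pos: [0.6214, -0.2924, 0.0619]
tool_rot: [1.0, -0.0, 0.0, 0.0]
ft_force: [-0.1, -0.0, 1.8]
grip_width: 0.0154
grasp_force: 20.0
```

Gripped at 16 mm. I lift it clear of the ring, then cross over to the bore.

Request:
{"op": "send_rows", "data": {
  "rows": [
    [0,0,0,0,0,-1,0],
    [0,0,0,0,0,-2,0],
    [0,0,0,0,0,-4,0],
    [0,0,0,0,0,-6,0],
    [0,0,0,0,0,-8,0]
  ]
}}

```text
time_s: 7.87
tcp_pos: [0.6212, -0.2922, 0.1433]
tool_rot: [1.0, -0.0, 0.0, 0.0]
ft_force: [0.4, 0.7, -1.2]
grip_width: 0.0152
grasp_force: 20.0
```

Request:
{"op": "send_rows", "data": {
  "rows": [
    [0,0,0,-2,-2,-0.5,0],
    [0,0,0,-4,-4.5,-0.5,0],
    [0,0,0,-6.5,-7,-0.5,0],
    [0,0,0,-8.5,-9,-0.5,0],
    [0,0,0,-10.5,-11.5,-0.5,0]
  ]
}}

```text
time_s: 8.28
tcp_pos: [0.5153, -0.1772, 0.1478]
tool_rot: [1.0, -0.001, 0.001, 0.0]
ft_force: [0.2, 0.0, -1.3]
grip_width: 0.0154
grasp_force: 20.0
```

Request:
{"op": "send_rows", "data": {
  "rows": [
    [0,0,0,-2,-2,0,0],
    [0,0,0,-4,-4.5,0,0],
    [0,0,0,-5.5,-6,0,0],
    [0,0,0,-6.4,-6.6,0,0],
    [0,0,0,-6.4,-6.6,0,0]
  ]
}}

```text
time_s: 8.7
tcp_pos: [0.4504, -0.1093, 0.1476]
tool_rot: [1.0, 0.001, -0.0, -0.001]
ft_force: [0.3, 0.0, -1.0]
grip_width: 0.0154
grasp_force: 20.0
```

Request:
{"op": "send_rows", "data": {
  "rows": [
    [0,0,0,0,0,0,0],
    [0,0,0,0,0,0,0],
    [0,0,0,0,0,0,0],
    [0,0,0,0,0,0,0],
    [0,0,0,0,0,0,0]
  ]
}}

```text
time_s: 9.12
tcp_pos: [0.4527, -0.1118, 0.1465]
tool_rot: [1.0, -0.001, 0.0, 0.0]
ft_force: [0.2, 0.4, -1.4]
grip_width: 0.0157
grasp_force: 20.0
```

Run:
```python
from h import *
print(manip.state()["tcp_pos"],manip.state()["grip_width"]); goto([.4522,-.1112,.039],np.pi/2)
im=shot("wrist","w5")
s=shot("side","side2"); c=cam("side");u=proj(c,[.452,-.111,.06]);x,y=[int(v) for v in u-[40,50]]
cv2.imwrite("pics/c8.png",np.hstack([cv2.resize(im[130:280,220:420],(533,400)),cv2.resize(s[y:y+100,x:x+66],(264,400),interpolation=2)]))
```

```text
[ 0.4527 -0.1118  0.1465] 0.015715541276325583
turn [ 0.0002 -0.0001 -0.001 ] shift cm [-0.0509 -0.0596 10.747 ]
```

View pics/c8.png

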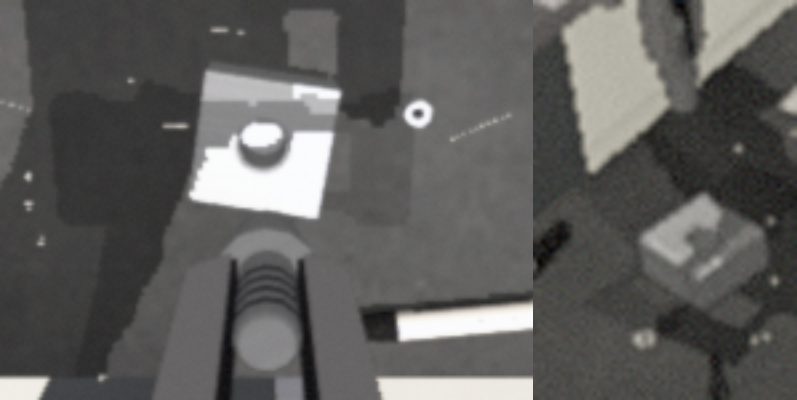

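The plug hangs straight between the fingers, and the bore mouth is at about (318.3,183.2) in w5.

Run:
```python
from h import *
c=dict(np.load("pics/w5.npz")); print(onz(c,(318.3,183.2),.03))
```

```text
[ 0.4534 -0.1092  0.03  ]
```

Request:
{"op": "send_rows", "data": {
  "rows": [
    [0,0,0,-0.05,-0.05,3,0],
    [0,0,0,-0.05,-0.05,6,0],
    [0,0,0,-0.05,-0.05,8.5,0],
    [0,0,0,-0.05,-0.05,9.5,0],
    [0,0,0,-0.05,-0.05,10,0]
  ]
}}

```text
time_s: 9.63
tcp_pos: [0.4505, -0.1105, 0.0447]
tool_rot: [1.0, -0.0, -0.002, -0.0]
ft_force: [0.1, 0.4, -0.2]
grip_width: 0.0154
grasp_force: 20.0
```

Request:
{"op": "send_rows", "data": {
  "rows": [
    [0,0,0,0,0,0,0],
    [0,0,0,0,0,0,0],
    [0,0,0,0,0,0,0],
    [0,0,0,0,0,0,0]
  ]
}}

```text
time_s: 9.97
tcp_pos: [0.4527, -0.1109, 0.0475]
tool_rot: [1.0, -0.0, 0.001, 0.0]
ft_force: [-0.0, 0.2, -1.3]
grip_width: 0.0155
grasp_force: 20.0
```

Request:
{"op": "send_rows", "data": {
  "rows": [
    [0,0,0,0,0,0.5,0],
    [0,0,0,0,0,1,0],
    [0,0,0,0,0,1.4,0],
    [0,0,0,0,0,1.8,0],
    [0,0,0,0,0,1.8,0]
  ]
}}

```text
time_s: 10.38
tcp_pos: [0.4511, -0.1105, 0.0277]
tool_rot: [1.0, -0.0, -0.001, -0.0]
ft_force: [-0.5, 0.4, -0.6]
grip_width: 0.0153
grasp_force: 20.0
```

Request:
{"op": "send_rows", "data": {
  "rows": [
    [0,0,0,0,0,0.4,0],
    [0,0,0,0,0,0.8,0],
    [0,0,0,0,0,1.2,0],
    [0,0,0,0,0,1.2,0]
  ]
}}

```text
time_s: 10.72
tcp_pos: [0.4512, -0.1106, 0.0158]
tool_rot: [1.0, -0.0, -0.001, -0.0]
ft_force: [-0.4, 0.5, -0.5]
grip_width: 0.0153
grasp_force: 20.0
```

It goes into the bore without force. I carry on to the seat.

Request:
{"op": "send_rows", "data": {
  "rows": [
    [0,0,0,0,0,0.3,0],
    [0,0,0,0,0,0.6,0],
    [0,0,0,0,0,0.8,0],
    [0,0,0,0,0,0.8,0],
    [0,0,0,0,0,0.8,0]
  ]
}}

```text
time_s: 11.13
tcp_pos: [0.4517, -0.1107, 0.0085]
tool_rot: [1.0, -0.0, -0.0, -0.0]
ft_force: [-0.1, 0.6, -0.6]
grip_width: 0.0155
grasp_force: 20.0
```

Request:
{"op": "send_rows", "data": {
  "rows": [
    [0,0,0,0,0,0.1,0],
    [0,0,0,0,0,0.2,0],
    [0,0,0,0,0,0.2,0]
  ]
}}

```text
time_s: 11.38
tcp_pos: [0.4519, -0.1107, 0.0068]
tool_rot: [1.0, -0.0, 0.0, 0.0]
ft_force: [0.4, -0.1, 1.0]
grip_width: 0.0151
grasp_force: 20.0
```

Request:
{"op": "send_rows", "data": {
  "rows": [
    [0,0,0,0,0,0.1,0],
    [0,0,0,0,0,0.1,0],
    [0,0,0,0,0,0.1,0]
  ]
}}

```text
time_s: 11.63
tcp_pos: [0.452, -0.1107, 0.0067]
tool_rot: [1.0, -0.0, 0.0, 0.0]
ft_force: [-1.4, 1.2, 13.1]
grip_width: 0.0152
grasp_force: 20.0
```

Request:
{"op": "send_rows", "data": {
  "rows": [
    [0,0,0,0,0,0,0.5],
    [0,0,0,0,0,0,0.5],
    [0,0,0,0,0,0,0.6],
    [0,0,0,0,0,0,0.6],
    [0,0,0,0,0,0,0.7]
  ]
}}

```text
time_s: 12.05
tcp_pos: [0.4517, -0.1107, 0.0054]
tool_rot: [1.0, -0.0, -0.0, -0.0]
ft_force: [0.3, -0.5, 0.1]
grip_width: 0.0454
grasp_force: 0.0
```

Request:
{"op": "send_rows", "data": {
  "rows": [
    [0,0,0,0,0,-2,1],
    [0,0,0,0,0,-5,1],
    [0,0,0,0,0,-9,1],
    [0,0,0,0,0,-13,1],
    [0,0,0,0,0,-16,1]
  ]
}}

```text
time_s: 12.47
tcp_pos: [0.4523, -0.1109, 0.1683]
tool_rot: [1.0, -0.0, 0.001, 0.0]
ft_force: [0.5, -0.3, -1.0]
grip_width: 0.0786
grasp_force: 0.0
```

The plug is seated: it took 13 N on the collar and is now released. Next is the ring.

Request:
{"op": "send_rows", "data": {
  "rows": [
    [0,0,0,2.5,2.7,-1,1],
    [0,0,0,5,5.4,-1,1],
    [0,0,0,7.5,8.1,-1,1],
    [0,0,0,10,10.8,-1,1],
    [0,0,0,12.5,13.5,-1,1]
  ]
}}

```text
time_s: 12.88
tcp_pos: [0.5776, -0.2469, 0.1756]
tool_rot: [1.0, -0.0, -0.0, -0.0]
ft_force: [1.9, 0.4, 0.3]
grip_width: 0.0941
grasp_force: 0.0
```

Request:
{"op": "send_rows", "data": {
  "rows": [
    [0,0,0,2,2,0,1],
    [0,0,0,3.5,3.5,0,1],
    [0,0,0,4.5,4.6,0,1],
    [0,0,0,4.5,4.6,0,1],
    [0,0,0,4.5,4.6,0,1]
  ]
}}

```text
time_s: 13.3
tcp_pos: [0.6211, -0.2918, 0.1746]
tool_rot: [1.0, -0.0, -0.001, -0.0]
ft_force: [0.1, -0.1, -1.0]
grip_width: 0.0939
grasp_force: 0.0
```

Request:
{"op": "send_rows", "data": {
  "rows": [
    [0,0,0,0,0,0,1],
    [0,0,0,0,0,0,1],
    [0,0,0,0,0,0,1],
    [0,0,0,0,0,0,1]
  ]
}}

```text
time_s: 13.63
tcp_pos: [0.6216, -0.291, 0.176]
tool_rot: [1.0, 0.0, 0.0, -0.0]
ft_force: [0.4, -0.1, 0.6]
grip_width: 0.0942
grasp_force: 0.0
```

Run:
```python
from h import *
print(manip.state()["tcp_pos"]); goto([.6225,-.2915,.032],np.pi/2)
im=shot("wrist","w6"); c=dict(np.load("pics/w6.npz")); u=proj(c,[.6225,-.2915,.077]); v=proj(c,[.6225,-.2915,.059]);print(u)
x,y=[int(a) for a in u-[40,40]]; cv2.imwrite("pics/c9.png",cv2.resize(im[y:y+80,x:x+80],(560,560),interpolation=2)); print(x,y)
```

```text
[ 0.6216 -0.291   0.176 ]
turn [-0.0002 -0.0003  0.0005] shift cm [ 0.0894  0.0516 14.4038]
[320.9743 186.7943]
280 146
```

View pics/c9.png

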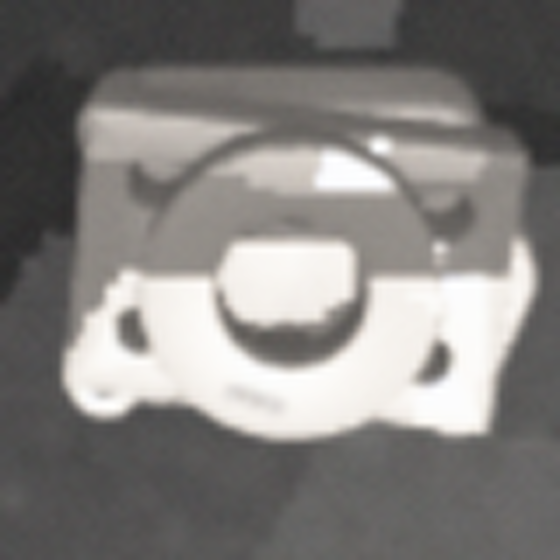

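The ring, now alone on the block, is centred at about (321.7,186.7), where I predicted it. I go down and grasp it.

Request:
{"op": "send_rows", "data": {
  "rows": [
    [0,0,0,0.1,0,4,1],
    [0,0,0,0.1,0,8,1],
    [0,0,0,0.1,0,11,1],
    [0,0,0,0.1,0,13,1],
    [0,0,0,0.1,0,13.8,1]
  ]
}}

```text
time_s: 14.1
tcp_pos: [0.6201, -0.2903, 0.034]
tool_rot: [1.0, 0.0, -0.003, -0.001]
ft_force: [0.5, 1.0, -0.1]
grip_width: 0.094
grasp_force: 0.0
```

Request:
{"op": "send_rows", "data": {
  "rows": [
    [0,0,0,0,0,0.3,1],
    [0,0,0,0,0,0.6,0.8],
    [0,0,0,0,0,0.6,0.4],
    [0,0,0,0,0,0.6,0.4],
    [0,0,0,0,0,0.6,0.4]
  ],
  "grip_force": 25
}}

```text
time_s: 14.52
tcp_pos: [0.6238, -0.2922, 0.0332]
tool_rot: [1.0, -0.0, 0.001, 0.001]
ft_force: [0.3, 0.7, 0.7]
grip_width: 0.0706
grasp_force: 0.0
```

Request:
{"op": "send_rows", "data": {
  "rows": [
    [0,0,0,0,0,0,0.4],
    [0,0,0,0,0,0,0.4],
    [0,0,0,0,0,0,0.4],
    [0,0,0,0,0,0,0.4],
    [0,0,0,0,0,0,0.4]
  ]
}}

```text
time_s: 14.93
tcp_pos: [0.6229, -0.292, 0.0319]
tool_rot: [1.0, -0.0, 0.0, 0.0]
ft_force: [-0.3, -0.7, 1.3]
grip_width: 0.0471
grasp_force: 25.0
```

Request:
{"op": "send_rows", "data": {
  "rows": [
    [0,0,0,0,0,-0.5,0.4],
    [0,0,0,0,0,-1,0.4],
    [0,0,0,0,0,-2,0.4],
    [0,0,0,0,0,-3,0.4],
    [0,0,0,0,0,-3,0.4]
  ]
}}

```text
time_s: 15.35
tcp_pos: [0.6246, -0.2926, 0.0645]
tool_rot: [1.0, -0.0, 0.002, 0.001]
ft_force: [1.7, -0.4, -1.7]
grip_width: 0.0476
grasp_force: 24.8
```

Request:
{"op": "send_rows", "data": {
  "rows": [
    [0,0,0,0,0,-3,0.4],
    [0,0,0,0,0,-6,0.4],
    [0,0,0,0,0,-8,0.4],
    [0,0,0,0,0,-8,0.4],
    [0,0,0,0,0,-8,0.4]
  ]
}}

```text
time_s: 15.77
tcp_pos: [0.6234, -0.292, 0.1427]
tool_rot: [1.0, -0.0, 0.001, 0.0]
ft_force: [0.5, 0.4, -3.0]
grip_width: 0.0471
grasp_force: 24.8
```

Run:
```python
from h import *
print(manip.state()["tcp_pos"],manip.state()["grip_width"])
im=shot("wrist","w7"); s=shot("side","side3"); c=cam("side");u=proj(c,[.62,-.29,.1]);x,y=[int(v) for v in u-[50,50]]
cv2.imwrite("pics/c10.png",np.hstack([cv2.resize(im[110:270,220:420],(500,400)),cv2.resize(s[y:y+133,x:x+100],(300,400),interpolation=2)]))
goto([.632,-.081,.11],np.pi/2)
```

```text
[ 0.6234 -0.292   0.1427] 0.04712566824691615
turn [-0.0013  0.0026 -0.0002] shift cm [  1.0541 -21.0034   3.0237]
```

View pics/c10.png

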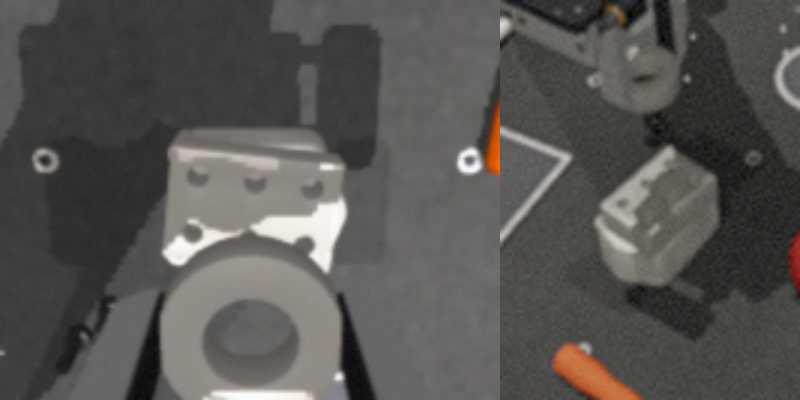

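The ring hangs level and centred in the fingers, clear of the block. The gripper's width reading simply runs a few percent low. On to the dish.

Request:
{"op": "send_rows", "data": {
  "rows": [
    [0,0,0,0.2,-4,0,0.4],
    [0,0,0,0.4,-8,0,0.4],
    [0,0,0,0.6,-12,0,0.4],
    [0,0,0,0.8,-16,0,0.4],
    [0,0,0,0.9,-19,0,0.4]
  ]
}}

```text
time_s: 16.28
tcp_pos: [0.6304, -0.0966, 0.1393]
tool_rot: [1.0, 0.001, -0.002, -0.001]
ft_force: [0.7, 1.1, -2.1]
grip_width: 0.0472
grasp_force: 24.8
```

Request:
{"op": "send_rows", "data": {
  "rows": [
    [0,0,0,0,-1.5,2,0.4],
    [0,0,0,0,-2.1,5,0.4],
    [0,0,0,0,-2.1,8,0.4],
    [0,0,0,0,-2.1,11,0.4],
    [0,0,0,0,-2.1,13,0.4]
  ]
}}

```text
time_s: 16.7
tcp_pos: [0.6282, -0.0799, 0.0069]
tool_rot: [1.0, 0.0, -0.003, -0.0]
ft_force: [-1.0, -0.7, -3.1]
grip_width: 0.0471
grasp_force: 24.8
```

Request:
{"op": "send_rows", "data": {
  "rows": [
    [0,0,0,0,0,0,0.4],
    [0,0,0,0,0,0,0.4],
    [0,0,0,0,0,0,0.4],
    [0,0,0,0,0,0,0.4]
  ]
}}

```text
time_s: 17.03
tcp_pos: [0.6331, -0.081, 0.013]
tool_rot: [1.0, -0.0, 0.001, 0.0]
ft_force: [0.7, -0.3, -2.2]
grip_width: 0.0474
grasp_force: 24.8
```

Request:
{"op": "send_rows", "data": {
  "rows": [
    [0,0,0,0,0,1,0.4],
    [0,0,0,0,0,2,0.4],
    [0,0,0,0,0,2.8,0.4],
    [0,0,0,0,0,3.2,0.4],
    [0,0,0,0,0,3.3,0.4]
  ]
}}

```text
time_s: 17.45
tcp_pos: [0.6306, -0.0806, -0.0228]
tool_rot: [1.0, -0.0, -0.001, -0.0]
ft_force: [-0.2, -0.2, -2.6]
grip_width: 0.0473
grasp_force: 24.8
```

Request:
{"op": "send_rows", "data": {
  "rows": [
    [0,0,0,0,0,0.1,0.4],
    [0,0,0,0,0,0.2,0.4],
    [0,0,0,0,0,0.2,0.4],
    [0,0,0,0,0,0.2,0.4]
  ]
}}

```text
time_s: 17.78
tcp_pos: [0.632, -0.0808, -0.023]
tool_rot: [1.0, -0.0, 0.0, 0.0]
ft_force: [-0.6, 0.5, 0.1]
grip_width: 0.047
grasp_force: 24.9
```

The weight has come off the gripper, so I release and lift.

Request:
{"op": "send_rows", "data": {
  "rows": [
    [0,0,0,0,0,0,0.75],
    [0,0,0,0,0,0,0.75],
    [0,0,0,0,0,0,0.75],
    [0,0,0,0,0,0,0.75],
    [0,0,0,0,0,0,0.75]
  ]
}}

```text
time_s: 18.2
tcp_pos: [0.6321, -0.0808, -0.0233]
tool_rot: [1.0, -0.0, 0.0, 0.0]
ft_force: [-0.2, -0.7, 0.0]
grip_width: 0.0704
grasp_force: 0.0
```

Request:
{"op": "send_rows", "data": {
  "rows": [
    [0,0,0,0,0,-2,0.8],
    [0,0,0,0,0,-6,0.9],
    [0,0,0,0,0,-10,1],
    [0,0,0,0,0,-14,1],
    [0,0,0,0,0,-18,1]
  ]
}}

```text
time_s: 18.62
tcp_pos: [0.6315, -0.0808, 0.1585]
tool_rot: [1.0, -0.0, -0.0, 0.0]
ft_force: [1.1, -0.0, -0.2]
grip_width: 0.0938
grasp_force: 0.0
```

Request:
{"op": "send_rows", "data": {
  "rows": [
    [0,0,0,-1,4,-2,1],
    [0,0,0,-2,8,-4,1],
    [0,0,0,-3,12,-5,1],
    [0,0,0,-4,16,-5,1],
    [0,0,0,-5,20,-5,1]
  ]
}}

```text
time_s: 19.03
tcp_pos: [0.5838, -0.2751, 0.2082]
tool_rot: [1.0, 0.0, 0.001, 0.001]
ft_force: [-0.2, -0.1, -1.8]
grip_width: 0.0939
grasp_force: 0.0
```

Request:
{"op": "send_rows", "data": {
  "rows": [
    [0,0,0,0,0,0,1],
    [0,0,0,0,0,0,1],
    [0,0,0,0,0,0,1],
    [0,0,0,0,0,0,1]
  ]
}}

```text
time_s: 19.37
tcp_pos: [0.5843, -0.2711, 0.2063]
tool_rot: [1.0, 0.001, 0.0, -0.001]
ft_force: [0.1, 0.8, 0.7]
grip_width: 0.0939
grasp_force: 0.0
```

```bash
cat > m.py <<'E'
from h import *
def seg(f,X,r,thr=None,hi=True):
    """bright blob hull round projected world point X; returns hull pixels, cam"""
    im=cv2.imread(f"pics/{f}.png");c=dict(np.load(f"pics/{f}.npz"));u=proj(c,X);x,y=[int(v)-r for v in u]
    x,y=max(x,0),max(y,0)
    g=cv2.cvtColor(im[y:y+2*r,x:x+2*r],cv2.COLOR_BGR2GRAY);t=thr or cv2.threshold(g,0,255,cv2.THRESH_OTSU)[0]
    k=[q for q in cv2.findContours((g>t).astype(np.uint8),0,2)[0]]
    k=max(k,key=lambda q:cv2.contourArea(cv2.convexHull(q)))
    return cv2.convexHull(k).reshape(-1,2)+[x,y],c,t
def rect(f,X,r,z,thr=None):
    h,c,t=seg(f,X,r,thr); P=np.array([onz(c,p,z)[:2] for p in h])*1000
    print(f,t,cv2.minAreaRect(P.astype(np.float32)))
E
python3 - <<'E'
from m import *
im=shot("wrist","w8"); print(manip.state()["tcp_pos"])
c=dict(np.load("pics/w8.npz"))
for X in([.62,-.293,.059],[.472,-.322,.007],[.632,-.081,.02]): print(proj(c,X))
for t in(None,70,80,90,100): rect("w8",[.62,-.293,.05],40,.059,t)
rect("w8",[.472,-.322,.007],45,.007)
print([cv2.minEnclosingCircle((np.array([onz(c,p,z)[:2] for p in seg("w8",[.632,-.081,.02],r)[0]])*1000).astype(np.float32)) for r,z in((37,.007),(24,.022))])
x,y=[int(v) for v in proj(c,[.62,-.293,.05])-[50,50]]
x2,y2=[int(v) for v in proj(c,[.632,-.081,.02])-[40,50]]
cv2.imwrite("pics/c11.png",np.hstack([cv2.resize(im[y:y+80,x:x+100],(500,400),interpolation=2),cv2.resize(im[y2:y2+100,max(x2,0):max(x2,0)+75],(300,400),interpolation=2)]));print(x,y,x2,y2)
E
```

```text
[ 0.5844 -0.2709  0.2063]
[337.9859 150.4033]
[352.2811 239.3729]
[183.3407 137.4411]
w8 136.0 ((618.7896728515625, -293.2032775878906), (79.31822967529297, 58.01793670654297), 86.52323150634766)
w8 70 ((620.412353515625, -291.929931640625), (99.34871673583984, 103.84349822998047), 0.17329812049865723)
w8 80 ((620.412353515625, -291.929931640625), (99.34871673583984, 103.84349822998047), 0.17329812049865723)
w8 90 ((620.4285278320312, -297.3741149902344), (99.34835815429688, 92.95499420166016), 0.17331334948539734)
w8 100 ((609.5830688476562, -296.2485656738281), (81.84032440185547, 91.7093505859375), 2.7321693897247314)
w8 170.0 ((472.2744445800781, -322.4810791015625), (78.55083465576172, 103.44779205322266), 5.6661057472229)
[((631.9511108398438, -81.54347229003906), 41.8504753112793), ((630.128173828125, -81.175048828125), 25.084556579589844)]
287 99 143 87
```

Ring in the dish measures (0.630,-0.081), radius 25 mm at its top height, so it lies flat. Block: centre (0.620,-0.2933), yaw about -6.2°. Nest: (0.4722,-0.3224), yaw +5.7°. I turn the tool to close across the block's 50 mm.

Request:
{"op": "send_rows", "data": {
  "rows": [
    [0,0,-0.12,1.2,0.8,0,1],
    [0,0,-0.24,2.4,1.5,0,1],
    [0,0,-0.36,3.6,2.2,0,1],
    [0,0,-0.48,3.6,2.2,0,1],
    [0,0,-0.6,3.6,2.2,0,1]
  ]
}}

```text
time_s: 19.83
tcp_pos: [0.6209, -0.2935, 0.206]
tool_rot: [0.954, 0.3, 0.0, -0.0]
ft_force: [0.0, -0.1, -0.3]
grip_width: 0.094
grasp_force: 0.0
```

Request:
{"op": "send_rows", "data": {
  "rows": [
    [0,0,-0.12,0,0,0,1],
    [0,0,-0.24,0,0,0,1],
    [0,0,-0.36,0,0,0,1],
    [0,0,-0.48,0,0,0,1],
    [0,0,-0.6,0,0,0,1]
  ]
}}

```text
time_s: 20.25
tcp_pos: [0.6204, -0.2932, 0.2065]
tool_rot: [0.823, 0.568, 0.0, -0.0]
ft_force: [-0.3, -0.1, -0.4]
grip_width: 0.0941
grasp_force: 0.0
```

Request:
{"op": "send_rows", "data": {
  "rows": [
    [0,0,-0.12,0,0,0,1],
    [0,0,-0.24,0,0,0,1],
    [0,0,-0.26,0,0,0,1],
    [0,0,-0.26,0,0,0,1],
    [0,0,-0.26,0,0,0,1]
  ]
}}

```text
time_s: 20.67
tcp_pos: [0.6199, -0.2943, 0.2065]
tool_rot: [0.746, 0.666, 0.0, -0.0]
ft_force: [-0.3, 0.4, 0.3]
grip_width: 0.0938
grasp_force: 0.0
```

Request:
{"op": "send_rows", "data": {
  "rows": [
    [0,0,0,0,0,0,1],
    [0,0,0,0,0,0,1],
    [0,0,0,0,0,0,1],
    [0,0,0,0,0,0,1]
  ]
}}

```text
time_s: 21.0
tcp_pos: [0.6197, -0.2951, 0.2066]
tool_rot: [0.745, 0.667, -0.0, 0.0]
ft_force: [-0.2, -0.4, 0.1]
grip_width: 0.0944
grasp_force: 0.0
```

Run:
```python
from h import *
s=manip.state();print(s["tcp_pos"],s["joint_pos"]); goto([.620,-.2933,.008],-.108)
```

```text
[ 0.6197 -0.2951  0.2066] [ 0.5387  0.6638 -0.2494  1.3536  0.168   1.1447  0.1593]
turn [ 0.0001  0.0001 -0.0034] shift cm [ 0.1899  0.0106 19.8567]
```

Request:
{"op": "send_rows", "data": {
  "rows": [
    [0,0,0,0.1,0,4,1],
    [0,0,0,0.2,0,8,1],
    [0,0,0,0.2,0,12,1],
    [0,0,0,0.2,0,15.5,1],
    [0,0,0,0.2,0,18,1]
  ]
}}

```text
time_s: 21.42
tcp_pos: [0.6179, -0.2925, 0.0231]
tool_rot: [0.745, 0.667, -0.001, -0.002]
ft_force: [0.4, -0.1, -0.4]
grip_width: 0.094
grasp_force: 0.0
```

Request:
{"op": "send_rows", "data": {
  "rows": [
    [0,0,0,0,0,0.6,1],
    [0,0,0,0,0,1.2,1],
    [0,0,0,0,0,1.8,1],
    [0,0,0,0,0,1.8,1],
    [0,0,0,0,0,1.8,1]
  ]
}}

```text
time_s: 21.83
tcp_pos: [0.621, -0.2937, 0.0101]
tool_rot: [0.745, 0.667, 0.001, 0.001]
ft_force: [0.5, 0.1, 0.2]
grip_width: 0.0944
grasp_force: 0.0
```

Request:
{"op": "send_rows", "data": {
  "rows": [
    [0,0,0,0,0,0,0.6],
    [0,0,0,0,0,0,0.45],
    [0,0,0,0,0,0,0.4],
    [0,0,0,0,0,0,0.4],
    [0,0,0,0,0,0,0.4]
  ],
  "grip_force": 35
}}

```text
time_s: 22.25
tcp_pos: [0.62, -0.2933, 0.0089]
tool_rot: [0.745, 0.667, 0.0, 0.0]
ft_force: [-0.4, -0.6, -0.3]
grip_width: 0.0643
grasp_force: 0.0
```

Request:
{"op": "send_rows", "data": {
  "rows": [
    [0,0,0,0,0,0,0.4],
    [0,0,0,0,0,0,0.4],
    [0,0,0,0,0,0,0.4],
    [0,0,0,0,0,0,0.4],
    [0,0,0,0,0,0,0.4]
  ]
}}

```text
time_s: 22.67
tcp_pos: [0.62, -0.2932, 0.0085]
tool_rot: [0.745, 0.667, 0.0, 0.0]
ft_force: [0.4, 0.1, -1.1]
grip_width: 0.0495
grasp_force: 35.0
```

Request:
{"op": "send_rows", "data": {
  "rows": [
    [0,0,0,0,0,-0.7,0.4],
    [0,0,0,0,0,-1.5,0.4],
    [0,0,0,0,0,-3.5,0.4],
    [0,0,0,0,0,-5.5,0.4],
    [0,0,0,0,0,-7,0.4]
  ]
}}

```text
time_s: 23.08
tcp_pos: [0.6196, -0.2931, 0.0798]
tool_rot: [0.745, 0.667, -0.0, -0.0]
ft_force: [0.6, -0.6, -6.7]
grip_width: 0.0498
grasp_force: 35.0
```

Request:
{"op": "send_rows", "data": {
  "rows": [
    [0,0,0,0,0,0,0.4],
    [0,0,0,0,0,0,0.4],
    [0,0,0,0,0,0,0.4]
  ]
}}

```text
time_s: 23.33
tcp_pos: [0.6185, -0.2929, 0.0773]
tool_rot: [0.745, 0.667, -0.001, -0.001]
ft_force: [0.2, 0.9, -7.2]
grip_width: 0.0495
grasp_force: 35.0
```

Run:
```python
from h import *
s=manip.state();print(s["tcp_pos"],s["grip_width"]); goto([.4722,-.3224,.07],np.radians(5.7))
```

```text
[ 0.6185 -0.2929  0.0773] 0.049479185624366005
turn [-0.0025 -0.0008 -0.2105] shift cm [ -4.5576 -14.2092   0.765 ]
```

Request:
{"op": "send_rows", "data": {
  "rows": [
    [0,0,0,-1.1,-3.4,0,0.4],
    [0,0,-0.07,-2.2,-6.8,0,0.4],
    [0,0,-0.14,-3.3,-10.2,0,0.4],
    [0,0,-0.21,-4.2,-13,0,0.4],
    [0,0,-0.21,-4.5,-14.3,0,0.4]
  ]
}}

```text
time_s: 23.75
tcp_pos: [0.4649, -0.3234, 0.0766]
tool_rot: [0.672, 0.741, -0.002, -0.004]
ft_force: [-0.7, -0.2, -6.8]
grip_width: 0.0498
grasp_force: 35.0
```

Request:
{"op": "send_rows", "data": {
  "rows": [
    [0,0,0,0,0,0,0.4],
    [0,0,0,0,0,0,0.4],
    [0,0,0,0,0,0,0.4],
    [0,0,0,0,0,0,0.4]
  ]
}}

```text
time_s: 24.08
tcp_pos: [0.4742, -0.3213, 0.0782]
tool_rot: [0.671, 0.742, 0.001, 0.0]
ft_force: [0.4, 0.7, -6.6]
grip_width: 0.0496
grasp_force: 35.0
```

Run:
```python
from h import *
s=manip.state();print(s["tcp_pos"],s["grip_width"]); goto([.4722,-.3224,-.0215],np.radians(5.7))
```

```text
[ 0.4742 -0.3213  0.0782] 0.04959714998582339
turn [ 0.0011 -0.0005  0.0009] shift cm [-0.0918 -0.2207  9.9685]
```

Request:
{"op": "send_rows", "data": {
  "rows": [
    [0,0,0,0.1,-0.1,3,0.4],
    [0,0,0,0.1,-0.1,5.5,0.4],
    [0,0,0,0.1,-0.1,7.5,0.4],
    [0,0,0,0.1,-0.1,8.8,0.4],
    [0,0,0,0.1,-0.1,8.8,0.4]
  ]
}}

```text
time_s: 24.5
tcp_pos: [0.4708, -0.3192, -0.0125]
tool_rot: [0.671, 0.742, -0.0, -0.002]
ft_force: [0.0, 0.2, -5.8]
grip_width: 0.0499
grasp_force: 35.0
```

Request:
{"op": "send_rows", "data": {
  "rows": [
    [0,0,0,0,0,0.3,0.4],
    [0,0,0,0,0,0.6,0.4],
    [0,0,0,0,0,0.8,0.4],
    [0,0,0,0,0,0.8,0.4],
    [0,0,0,0,0,0.8,0.4]
  ]
}}

```text
time_s: 24.92
tcp_pos: [0.4721, -0.3215, -0.0169]
tool_rot: [0.671, 0.741, 0.0, 0.001]
ft_force: [0.1, -0.4, -5.7]
grip_width: 0.0499
grasp_force: 35.0
```

Request:
{"op": "send_rows", "data": {
  "rows": [
    [0,0,0,0,0,0.1,0.4],
    [0,0,0,0,0,0.2,0.4],
    [0,0,0,0,0,0.3,0.4],
    [0,0,0,0,0,0.3,0.4],
    [0,0,0,0,0,0.3,0.4]
  ]
}}

```text
time_s: 25.33
tcp_pos: [0.4716, -0.3212, -0.0205]
tool_rot: [0.671, 0.741, -0.0, -0.0]
ft_force: [0.7, 0.3, -6.1]
grip_width: 0.0497
grasp_force: 35.0
```

Request:
{"op": "send_rows", "data": {
  "rows": [
    [0,0,0,0,0,0.1,0.4],
    [0,0,0,0,0,0.1,0.4],
    [0,0,0,0,0,0.1,0.4]
  ]
}}

```text
time_s: 25.58
tcp_pos: [0.4717, -0.3212, -0.0215]
tool_rot: [0.671, 0.741, 0.0, 0.0]
ft_force: [0.2, -0.1, -6.7]
grip_width: 0.0497
grasp_force: 35.0
```

Request:
{"op": "send_rows", "data": {
  "rows": [
    [0,0,0,0,0,0.1,0.4],
    [0,0,0,0,0,0.1,0.4],
    [0,0,0,0,0,0.1,0.4]
  ]
}}

```text
time_s: 25.83
tcp_pos: [0.4717, -0.3212, -0.0215]
tool_rot: [0.671, 0.741, -0.0, 0.0]
ft_force: [-3.2, 1.3, 6.7]
grip_width: 0.0497
grasp_force: 35.0
```

The block is on the floor (force up 13 N). I release, lift, and set a viewpoint for the housing.

Request:
{"op": "send_rows", "data": {
  "rows": [
    [0,0,0,0,0,0,0.75],
    [0,0,0,0,0,0,0.75],
    [0,0,0,0,0,0,0.75],
    [0,0,0,0,0,0,0.75],
    [0,0,0,0,0,0,0.75]
  ]
}}

```text
time_s: 26.25
tcp_pos: [0.4719, -0.3213, -0.0225]
tool_rot: [0.671, 0.741, 0.0, 0.0]
ft_force: [0.9, -0.1, 0.1]
grip_width: 0.0707
grasp_force: 0.0
```

Request:
{"op": "send_rows", "data": {
  "rows": [
    [0,0,0,0,0,-2,0.8],
    [0,0,0,0,0,-6,0.9],
    [0,0,0,0,0,-10,1],
    [0,0,0,0,0,-14,1],
    [0,0,0,0,0,-18,1]
  ]
}}

```text
time_s: 26.67
tcp_pos: [0.4713, -0.3209, 0.1593]
tool_rot: [0.671, 0.741, 0.0, -0.0]
ft_force: [0.5, -0.3, -0.2]
grip_width: 0.0937
grasp_force: 0.0
```

Request:
{"op": "send_rows", "data": {
  "rows": [
    [0,0,0,0,3,-1,1],
    [0,0,0,-1,7,-2,1],
    [0,0,0,-2,10,-2,1],
    [0,0,0,-3,12,-2,1],
    [0,0,0,-3,12,-2,1]
  ]
}}

```text
time_s: 27.08
tcp_pos: [0.5984, -0.3393, 0.177]
tool_rot: [0.671, 0.742, 0.001, 0.001]
ft_force: [-0.5, 0.7, -0.3]
grip_width: 0.0938
grasp_force: 0.0
```

Request:
{"op": "send_rows", "data": {
  "rows": [
    [0,0,0,0,0,0,1],
    [0,0,0,0,0,0,1],
    [0,0,0,0,0,0,1],
    [0,0,0,0,0,0,1]
  ]
}}

```text
time_s: 27.42
tcp_pos: [0.5929, -0.3393, 0.1777]
tool_rot: [0.671, 0.741, -0.0, -0.0]
ft_force: [0.2, -0.4, -0.3]
grip_width: 0.0942
grasp_force: 0.0
```

Run:
```python
from m import *
im=shot("wrist","w9"); print(manip.state()["tcp_pos"],manip.state()["tool_rot"])
c=dict(np.load("pics/w9.npz"))
for X in([.62,-.293,.034],[.472,-.322,.007]): print(proj(c,X))
for t in(None,110,130,150): rect("w9",[.62,-.293,.025],45,.034,t)
for t in(None,150):rect("w9",[.472,-.322,.007],55,.007,t)
g=cv2.cvtColor(im,cv2.COLOR_BGR2GRAY);u=proj(c,[.62,-.293,.03]).astype(int)
print(g[u[1]-52:u[1]+52:8,max(0,u[0]-52):u[0]+52:8])
```

```text
[ 0.5931 -0.3394  0.1778] [ 0.6715  0.741  -0.0002 -0.0001]
[345.079  145.0056]
[231.9785 153.2531]
w9 116.0 ((614.63134765625, -293.81060791015625), (84.74073791503906, 60.491275787353516), 87.1169204711914)
w9 110 ((614.545166015625, -294.055419921875), (84.65340423583984, 61.20682907104492), 86.42377471923828)
w9 130 ((614.9823608398438, -293.73968505859375), (83.09172058105469, 59.65592956542969), 86.99787902832031)
w9 150 ((614.3713989257812, -293.3679504394531), (81.24139404296875, 59.451332092285156), 86.18949127197266)
w9 164.0 ((471.643798828125, -322.331787109375), (78.2562484741211, 102.55918884277344), 5.666748046875)
w9 150 ((471.7486572265625, -322.32330322265625), (78.7383804321289, 102.5604476928711), 5.670663356781006)
[[ 57  65  57  56  57  61  53  76  99  93  90  87  92]
 [ 57  58  57  59  59  55  57  59  61  58  85  97  84]
 [ 55  58  56  64 144  70  59  58  60  59  62  58  80]
 [ 52  47  49  56 197 207 198 206 204 188  62  56  60]
 [ 48  49  49  47 148 198 196 197 198 182  59  60  60]
 [ 47  52  49  51 142 152 159 220 204 196  61  58  60]
 [ 50  49  51  54 138 153 189 154 140 145  50  60  60]
 [ 50  49  52  79 152 156 152 155 152 119  57  60  61]
 [ 51  48  50 106 148 159 193 157 153  68  54  60  59]
 [ 51  48  50 146 155 157 209 161 152  50  57  61  61]
 [ 53  55  50  53 136 150 192 153 121  51  56  60  57]
 [ 77  54  60  56 105  99  99  89  65  83  94  64  62]
 [105 106 104 104 104 103 103 106 106  98  96  93  93]]
```

Run:
```python
from h import *
goto([.615,-.294,.17],np.radians(-3.2))
```

```text
turn [-0.0004  0.0002  0.1543] shift cm [4.2987 2.6253 0.7807]
```

Request:
{"op": "send_rows", "data": {
  "rows": [
    [0,0,0.08,2,1.2,0.4,1],
    [0,0,0.154,4.3,2.6,0.8,1],
    [0,0,0.154,4.3,2.6,0.8,1],
    [0,0,0.154,4.3,2.6,0.8,1],
    [0,0,0.154,4.3,2.6,0.8,1]
  ]
}}

```text
time_s: 27.88
tcp_pos: [0.6151, -0.2945, 0.1698]
tool_rot: [0.726, 0.688, -0.0, 0.0]
ft_force: [-0.1, 0.0, 0.3]
grip_width: 0.0937
grasp_force: 0.0
```

Request:
{"op": "send_rows", "data": {
  "rows": [
    [0,0,0,0,0,0,1],
    [0,0,0,0,0,0,1],
    [0,0,0,0,0,0,1],
    [0,0,0,0,0,0,1]
  ]
}}

```text
time_s: 28.22
tcp_pos: [0.6153, -0.2947, 0.1696]
tool_rot: [0.727, 0.687, -0.0, 0.0]
ft_force: [-0.8, -0.4, 0.1]
grip_width: 0.0946
grasp_force: 0.0
```

Run:
```python
from m import *
shot("wrist","w10"); s=manip.state();print(s["tcp_pos"],s["joint_pos"])
cs=[]
for f in("w9","w10"):
    for t in (None,110,90): 
        try: rect(f,[.615,-.294,.025],45 if f=="w9" else 42,.034,t)
        except Exception as e: print(e)
    h,c,_=seg(f,[.615,-.294,.025],45 if f=="w9" else 42,110)
    b=cv2.boxPoints(cv2.minAreaRect(np.array([onz(c,p,.034)[:2] for p in h],np.float32)*1000))/1000
    px=[proj(c,[*q,.034]) for q in b]; k=np.argsort(np.arctan2(b[:,1]+.294,b[:,0]-.615)); cs.append((c,[px[i] for i in k]))
for i in range(4): print(tri((cs[0][0],cs[0][1][i]),(cs[1][0],cs[1][1][i])))
goto([.615,-.294,-.022],np.radians(-3.2))
```

```text
[ 0.6154 -0.2944  0.1696] [ 0.5623  0.6919 -0.2857  1.4125  0.2069  1.0665  0.1829]
w9 116.0 ((614.63134765625, -293.81060791015625), (84.74073791503906, 60.491275787353516), 87.1169204711914)
w9 110 ((614.545166015625, -294.055419921875), (84.65340423583984, 61.20682907104492), 86.42377471923828)
w9 90 ((614.7079467773438, -298.70806884765625), (115.88825225830078, 100.69508361816406), 5.666863441467285)
w10 140.0 ((615.4431762695312, -294.13433837890625), (82.911865234375, 61.918792724609375), 86.81312561035156)
w10 110 ((615.6441040039062, -293.15362548828125), (87.9634780883789, 63.05516052246094), 85.36651611328125)
w10 90 ((613.421630859375, -297.8017883300781), (97.72075653076172, 109.17794036865234), 86.79756164550781)
(array([ 0.5812, -0.3336,  0.0368]), [0.0002566855744410651, 0.0002566855744411657])
(array([ 0.6427, -0.3381,  0.0365]), [0.0007876377956066314, 0.0007876377956064462])
(array([ 0.652 , -0.254 ,  0.0131]), [0.0006275476553856132, 0.0006275476553855])
(array([ 0.5863, -0.2493,  0.0137]), [0.0005526208197499643, 0.0005526208197497335])
turn [0.     0.0001 0.0001] shift cm [ 0.0413 -0.0407 19.1567]
```

The housing is confirmed from two views at centre (0.615,-0.294), yaw -3.2°, top about 0.036. I go down and grip.

Request:
{"op": "send_rows", "data": {
  "rows": [
    [0,0,0,0,0,4,1],
    [0,0,0,0,0,8,1],
    [0,0,0,0,0,12,1],
    [0,0,0,0,0,15,1],
    [0,0,0,0,0,17.5,1]
  ]
}}

```text
time_s: 28.68
tcp_pos: [0.6141, -0.2935, -0.0084]
tool_rot: [0.726, 0.687, -0.001, -0.001]
ft_force: [-0.4, 0.9, 0.3]
grip_width: 0.0944
grasp_force: 0.0
```

Request:
{"op": "send_rows", "data": {
  "rows": [
    [0,0,0,0,0,0.6,1],
    [0,0,0,0,0,1.2,1],
    [0,0,0,0,0,1.6,1],
    [0,0,0,0,0,1.6,1],
    [0,0,0,0,0,1.6,0.8]
  ]
}}

```text
time_s: 29.1
tcp_pos: [0.6169, -0.2944, -0.0199]
tool_rot: [0.726, 0.687, 0.001, 0.001]
ft_force: [-0.2, 0.6, 0.4]
grip_width: 0.09
grasp_force: 0.0
```

Request:
{"op": "send_rows", "data": {
  "rows": [
    [0,0,0,0,0,0,0.55],
    [0,0,0,0,0,0,0.55],
    [0,0,0,0,0,0,0.55],
    [0,0,0,0,0,0,0.55],
    [0,0,0,0,0,0,0.55]
  ]
}}

```text
time_s: 29.52
tcp_pos: [0.616, -0.294, -0.0211]
tool_rot: [0.726, 0.687, 0.0, 0.0]
ft_force: [0.7, -1.1, 1.7]
grip_width: 0.0596
grasp_force: 34.9
```

Request:
{"op": "send_rows", "data": {
  "rows": [
    [0,0,0,0,0,0,0.55],
    [0,0,0,0,0,0,0.55],
    [0,0,0,0,0,-1,0.55],
    [0,0,0,0,0,-2,0.55],
    [0,0,0,0,0,-3,0.55]
  ]
}}

```text
time_s: 29.93
tcp_pos: [0.6149, -0.2935, 0.0087]
tool_rot: [0.726, 0.687, -0.0, -0.001]
ft_force: [-0.6, -0.4, -5.7]
grip_width: 0.0598
grasp_force: 34.6
```

Held. While lifting I measure the housing nest and the column and fixture near it.

Request:
{"op": "send_rows", "data": {
  "rows": [
    [0,0,0,0,0,-4,0.55],
    [0,0,0,0,0,-8,0.55],
    [0,0,0,0,0,-12,0.55],
    [0,0,0,0,0,-16,0.55],
    [0,0,0,0,0,-19,0.55]
  ]
}}

```text
time_s: 30.35
tcp_pos: [0.6164, -0.294, 0.2032]
tool_rot: [0.726, 0.687, 0.001, 0.002]
ft_force: [1.1, 0.6, -4.3]
grip_width: 0.0598
grasp_force: 34.6
```

Run:
```python
from h import *
T,S=cam("top"),cam("side"); print(manip.state()["tcp_pos"],manip.state()["grip_width"])
for p in((160,235),(158,275),(0,205)): print("top col",[onz(T,p,z).round(3) for z in(0,.3,.6)])
for p in((375,133),(343,125),(417,92)): print("side col base",onz(S,p,0))
print("red handle",tri((T,(312,195)),(S,(329,178))))
im=cv2.imread("pics/top0.png"); x0,y0,w,h=166,176,52,46
g=cv2.cvtColor(im[y0:y0+h,x0:x0+w],cv2.COLOR_BGR2GRAY)
k=cv2.resize(im[130:230,150:290],(560,400),interpolation=2); s=cv2.resize(cv2.imread("pics/side0.png")[110:210,340:400],(240,400),interpolation=2)
cv2.imwrite("pics/c12.png",np.hstack([k,s]))
for t in(110,130,150,170):
    m=(g>t).astype(np.uint8); pts=cv2.findNonZero(m[:, :50])
    n,l,st,ce=cv2.connectedComponentsWithStats(m); print(t,[(st[i].tolist()) for i in range(1,n) if st[i][4]>4])
```

```text
[ 0.6164 -0.294   0.2032] 0.059753715420009776
top col [array([0.447, 0.516, 0.   ]), array([0.42 , 0.408, 0.3  ]), array([0.393, 0.3  , 0.6  ])]
top col [array([0.333, 0.512, 0.   ]), array([0.332, 0.405, 0.3  ]), array([0.331, 0.298, 0.6  ])]
top col [array([0.524, 0.993, 0.   ]), array([0.479, 0.776, 0.3  ]), array([0.434, 0.558, 0.6  ])]
side col base [0.4409 0.5698 0.    ]
side col base [0.3085 0.5613 0.    ]
side col base [0.4331 0.9634 0.    ]
red handle (array([0.5497, 0.0785, 0.1356]), [0.001857736639930077, 0.001857736639930322])
110 [[7, 7, 45, 39, 1310]]
130 [[10, 7, 11, 9, 43], [41, 10, 10, 11, 43], [27, 23, 22, 20, 199], [7, 29, 10, 10, 43], [49, 29, 3, 17, 35]]
150 [[11, 7, 10, 9, 39], [42, 10, 9, 10, 37], [7, 29, 9, 10, 38], [38, 32, 11, 10, 46], [50, 32, 2, 14, 20]]
170 [[11, 7, 10, 9, 31], [43, 10, 8, 10, 30], [8, 29, 8, 10, 32], [38, 33, 10, 9, 38], [50, 32, 2, 14, 19]]
```

View pics/c12.png

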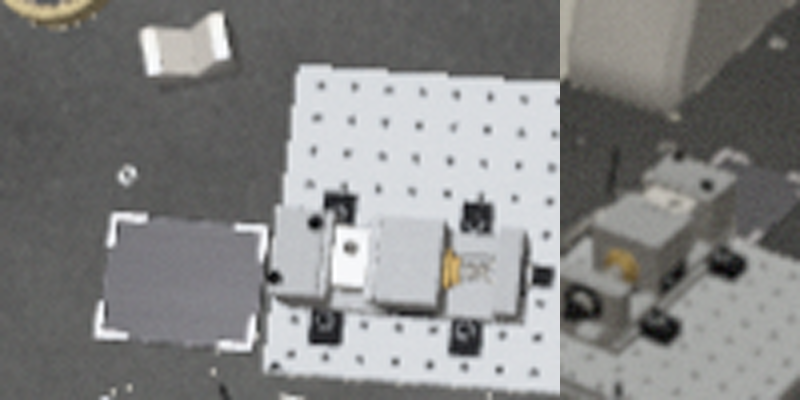

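The corner stops show clearly. In the enlarged crop the outer corners are at about (112,213), (268,228), (252,350) and (95,338).

Run:
```python
from h import *
T=cam("top")
P=np.array([onz(T,(150+u/4,130+v/4),.007)[:2] for u,v in((112,213),(268,228),(252,350),(95,338))])
print(P,P.mean(0),[round(float(np.linalg.norm(P[i]-P[i-1])),4) for i in range(4)],cv2.minAreaRect((P*1000).astype(np.float32)))
V=[onz(T,(150+u/4,130+v/4),.08) for u,v in((272,208),(272,300))];print("vise",V)
goto([.50,.25,.23],np.radians(-3.2)); print(manip.state()["joint_pos"])
```

```text
[[0.5986 0.4739]
 [0.5899 0.3588]
 [0.5    0.3647]
 [0.5062 0.4789]] [0.5487 0.4191] [0.0926, 0.1154, 0.0901, 0.1144] ((549.2769165039062, 418.8058776855469), (115.37355041503906, 92.60518646240234), 86.89443969726562)
vise [array([0.5894, 0.3394, 0.08  ]), array([0.5251, 0.3353, 0.08  ])]
turn [0.0038 0.0011 0.0008] shift cm [ 53.6731 -14.6046  -2.7942]
[ 0.5644  0.6621 -0.2933  1.3735  0.1978  1.1307  0.1911]
```

Nest: 92.6 x 115 mm against 92 x 116 stated, centre (0.549,0.419), yaw about -3.2°, so no turn is needed. I cross high over the fixture.

Run:
```python
from h import *
goto([.549,.419,.225],np.radians(-3.2))
```

```text
turn [0.0038 0.0011 0.0008] shift cm [ 70.8175 -10.6432  -2.2988]
```

Request:
{"op": "send_rows", "data": {
  "rows": [
    [0,0,0,3,-0.4,-1,0.55],
    [0,0,0,7,-1,-2,0.55],
    [0,0,0,11,-1.6,-2.3,0.55],
    [0,0,0,15,-2.2,-2.3,0.55],
    [0,0,0,19,-2.8,-2.3,0.55]
  ]
}}

```text
time_s: 30.77
tcp_pos: [0.5974, -0.1008, 0.2228]
tool_rot: [0.726, 0.687, 0.0, 0.0]
ft_force: [1.6, 1.1, -4.2]
grip_width: 0.0592
grasp_force: 34.6
```

Request:
{"op": "send_rows", "data": {
  "rows": [
    [0,0,0,4,-0.6,0,0.55],
    [0,0,0,8,-1.2,0,0.55],
    [0,0,0,12,-1.8,0,0.55],
    [0,0,0,16,-2.4,0,0.55],
    [0,0,0,20,-3,0,0.55]
  ]
}}

```text
time_s: 31.18
tcp_pos: [0.5782, 0.1005, 0.2224]
tool_rot: [0.726, 0.687, 0.0, 0.0]
ft_force: [0.3, 0.1, -4.9]
grip_width: 0.0592
grasp_force: 34.6
```

Request:
{"op": "send_rows", "data": {
  "rows": [
    [0,0,0,4,-0.6,0,0.55],
    [0,0,0,8,-1.2,0,0.55],
    [0,0,0,12,-1.8,0,0.55],
    [0,0,0,15.5,-2.4,0,0.55],
    [0,0,0,19,-2.8,0,0.55]
  ]
}}

```text
time_s: 31.6
tcp_pos: [0.5602, 0.2921, 0.2223]
tool_rot: [0.726, 0.688, -0.0, -0.0]
ft_force: [0.5, -0.4, -4.3]
grip_width: 0.0595
grasp_force: 34.6
```

Request:
{"op": "send_rows", "data": {
  "rows": [
    [0,0,0,3.5,-0.6,0,0.55],
    [0,0,0,7,-1.1,0,0.55],
    [0,0,0,10,-1.6,0,0.55],
    [0,0,0,12,-1.9,0,0.55],
    [0,0,0,12.5,-2,0,0.55]
  ]
}}

```text
time_s: 32.02
tcp_pos: [0.5453, 0.4219, 0.2218]
tool_rot: [0.724, 0.69, 0.001, -0.002]
ft_force: [-0.6, 0.8, -4.5]
grip_width: 0.0592
grasp_force: 34.6
```

Request:
{"op": "send_rows", "data": {
  "rows": [
    [0,0,0,0,0,0,0.55],
    [0,0,0,0,0,0,0.55],
    [0,0,0,0,0,0,0.55],
    [0,0,0,0,0,0,0.55],
    [0,0,0,0,0,0,0.55]
  ]
}}

```text
time_s: 32.43
tcp_pos: [0.5494, 0.4142, 0.2218]
tool_rot: [0.727, 0.687, -0.0, 0.0]
ft_force: [-0.2, 0.4, -5.5]
grip_width: 0.0599
grasp_force: 34.6
```

Run:
```python
from m import *
s=manip.state();print(s["tcp_pos"],s["grip_width"],s["joint_pos"],s["ft_force"])
im=shot("wrist","w11"); c=dict(np.load("pics/w11.npz"))
g=cv2.cvtColor(im,cv2.COLOR_BGR2GRAY)
R=Ro.from_euler("z",-3.2,degrees=True)
for a,b in((1,1),(1,-1),(-1,-1),(-1,1)):
    u=proj(c,np.array([.549,.419,.007])+R.apply([a*.046,b*.058,0])); print(a,b,u.round(1))
goto([.549,.419,-.0175],np.radians(-3.2))
```

```text
[0.5494 0.4142 0.2218] 0.05992447212702251 [-0.509   0.6628 -0.3338  1.3252  0.2198  1.1896 -0.916 ] [-0.1757  0.4373 -5.5294]
1 1 [350.6 125.8]
1 -1 [348.3 201.1]
-1 -1 [290.3 201.2]
-1 1 [287.8 125.9]
turn [ 0.0004  0.0004 -0.0009] shift cm [ 0.4458 -0.0537 23.9284]
```

Run:
```python
from h import *
c=dict(np.load("pics/w11.npz")); g=cv2.cvtColor(cv2.imread("pics/w11.png"),cv2.COLOR_BGR2GRAY)
for x,y in((350,126),(288,126),(350,201),(288,201)):
    w=g[y-16:y+17,x-16:x+17]; t=150; n,l,st,ce=cv2.connectedComponentsWithStats((w>t).astype(np.uint8))
    print([((st[i][:4]+[x-16,y-16,0,0]).tolist(),int(st[i][4])) for i in range(1,n) if st[i][4]>6], w.max(), int(np.median(w)))
```

```text
[([335, 126, 18, 7], 63)] 223 63
[([290, 124, 3, 19], 48)] 241 90
[([350, 189, 17, 14], 134), ([334, 193, 31, 25], 459), ([366, 208, 1, 10], 10)] 205 153
[([272, 189, 33, 29], 482), ([291, 212, 12, 6], 46)] 238 150
```

The wrist view puts the far corner stops at about (353,126) and (290,124), so the nest lies about 2-3 mm further in +x than I had it. I use (0.551,0.4195).

Request:
{"op": "send_rows", "data": {
  "rows": [
    [0,0,0,0.5,0.1,4,0.55],
    [0,0,0,0.5,0.1,8,0.55],
    [0,0,0,0.5,0.1,12,0.55],
    [0,0,0,0.5,0.1,16,0.55],
    [0,0,0,0.5,0.1,18.5,0.55]
  ]
}}

```text
time_s: 32.9
tcp_pos: [0.5482, 0.4183, 0.0323]
tool_rot: [0.727, 0.687, -0.003, 0.0]
ft_force: [-0.2, -1.7, -5.2]
grip_width: 0.0596
grasp_force: 34.6
```

Request:
{"op": "send_rows", "data": {
  "rows": [
    [0,0,0,0,0,1.5,0.55],
    [0,0,0,0,0,2.5,0.55],
    [0,0,0,0,0,3.5,0.55],
    [0,0,0,0,0,3.5,0.55],
    [0,0,0,0,0,3.5,0.55]
  ]
}}

```text
time_s: 33.32
tcp_pos: [0.5503, 0.4211, 0.0021]
tool_rot: [0.726, 0.687, 0.0, 0.0]
ft_force: [-0.3, 0.2, -4.4]
grip_width: 0.0599
grasp_force: 34.6
```

Request:
{"op": "send_rows", "data": {
  "rows": [
    [0,0,0,0,0,0.4,0.55],
    [0,0,0,0,0,0.8,0.55],
    [0,0,0,0,0,1.2,0.55],
    [0,0,0,0,0,1.2,0.55],
    [0,0,0,0,0,1.2,0.55]
  ]
}}

```text
time_s: 33.73
tcp_pos: [0.5497, 0.4207, -0.0106]
tool_rot: [0.726, 0.687, -0.0, 0.0]
ft_force: [0.4, -0.2, -4.8]
grip_width: 0.0598
grasp_force: 34.6
```

Run:
```python
from h import *
s=manip.state();print(s["tcp_pos"],s["ft_force"]); goto([.551,.4195,-.0172],np.radians(-3.2))
```

```text
[ 0.5497  0.4207 -0.0106] [ 0.4486 -0.1909 -4.7891]
turn [-0.0002  0.0003  0.0008] shift cm [-0.1131  0.1348  0.6614]
```

Request:
{"op": "send_rows", "data": {
  "rows": [
    [0,0,0,-0.1,0.1,0.2,0.55],
    [0,0,0,-0.1,0.1,0.4,0.55],
    [0,0,0,-0.1,0.1,0.6,0.55],
    [0,0,0,-0.1,0.1,0.6,0.55],
    [0,0,0,-0.1,0.1,0.6,0.55]
  ]
}}

```text
time_s: 34.15
tcp_pos: [0.5507, 0.4197, -0.0167]
tool_rot: [0.726, 0.687, -0.0, -0.0]
ft_force: [-0.2, -0.5, -4.1]
grip_width: 0.0592
grasp_force: 34.6
```

Request:
{"op": "send_rows", "data": {
  "rows": [
    [0,0,0,0,0,0.1,0.55],
    [0,0,0,0,0,0.1,0.55],
    [0,0,0,0,0,0.1,0.55]
  ]
}}

```text
time_s: 34.4
tcp_pos: [0.5508, 0.42, -0.017]
tool_rot: [0.726, 0.687, 0.0, 0.0]
ft_force: [-1.8, -1.8, -1.3]
grip_width: 0.0594
grasp_force: 34.8
```

The housing is touching the floor. I release and retreat upward.

Request:
{"op": "send_rows", "data": {
  "rows": [
    [0,0,0,0,0,0,0.9],
    [0,0,0,0,0,0,0.9],
    [0,0,0,0,0,0,0.9],
    [0,0,0,0,0,0,0.9],
    [0,0,0,0,0,0,0.9]
  ]
}}

```text
time_s: 34.82
tcp_pos: [0.5511, 0.4201, -0.0172]
tool_rot: [0.726, 0.687, 0.0, 0.0]
ft_force: [0.8, 0.4, -0.6]
grip_width: 0.0838
grasp_force: 0.0
```

Request:
{"op": "send_rows", "data": {
  "rows": [
    [0,0,0,0,0,-2,0.9],
    [0,0,0,0,0,-6,1],
    [0,0,0,0,0,-10,1],
    [0,0,0,0,0,-14,1],
    [0,0,0,0,0,-18,1]
  ]
}}

```text
time_s: 35.23
tcp_pos: [0.5506, 0.4197, 0.1645]
tool_rot: [0.726, 0.687, 0.0, -0.0]
ft_force: [0.7, 0.5, -1.2]
grip_width: 0.094
grasp_force: 0.0
```

Request:
{"op": "send_rows", "data": {
  "rows": [
    [0,0,0,0,0,-3,1],
    [0,0,0,-4,0,-6,1],
    [0,0,0,-8,0,-6,1],
    [0,0,0,-8,0,-6,1],
    [0,0,0,-8,0,-6,1]
  ]
}}

```text
time_s: 35.65
tcp_pos: [0.5479, 0.3361, 0.2237]
tool_rot: [0.728, 0.686, 0.0, 0.001]
ft_force: [-0.6, 0.3, -0.3]
grip_width: 0.0942
grasp_force: 0.0
```

Run:
```python
from m import *
s=manip.state();print(s["tcp_pos"],s["ft_force"])
im=shot("wrist","w12"); c=dict(np.load("pics/w12.npz"))
for t in(None,120,140): 
    rect("w12",[.551,.42,.03],38,.038,t)
shot("top","top2");np.savez("pics/top2.npz",**cam("top"))
T=cam("top")
for X,r,z in(([.472,-.322,.029],17,.029),([.632,-.081,.022],9,.022),([.551,.42,.04],21,.038)):
    for t in(None,140): rect("top2",X,r,z,t)
def grip(n):
    pass
```

```text
[0.5479 0.3361 0.2237] [-0.6019  0.3071 -0.3286]
w12 177.0 ((550.0993041992188, 423.8834533691406), (77.76902770996094, 61.5367431640625), 87.96711730957031)
w12 120 ((550.7027587890625, 419.8242492675781), (96.60958099365234, 87.39186096191406), 86.5620346069336)
w12 140 ((550.6846923828125, 419.822509765625), (96.54584503173828, 87.40062713623047), 86.60811614990234)
top2 167.0 ((471.7921142578125, -320.5234375), (51.369300842285156, 75.20960235595703), 5.692007541656494)
top2 140 ((469.9806213378906, -318.993896484375), (81.54196166992188, 94.97595977783203), 1.310914158821106)
top2 180.0 ((631.8419799804688, -79.98650360107422), (41.52922058105469, 46.47319412231445), 1.2202006578445435)
top2 140 ((633.3333740234375, -79.96428680419922), (44.514549255371094, 46.576019287109375), 1.219001054763794)
top2 145.0 ((557.4677124023438, 425.14215087890625), (120.92129516601562, 116.88309478759766), 4.712081432342529)
top2 140 ((557.4716186523438, 425.0950012207031), (120.92129516601562, 116.97759246826172), 4.712081432342529)
```

```bash
python3 -c "
from cell import manip
print(manip.close_job())"
```

```text
the job is handed in; nothing more can be done
None
```

The job is handed in, and by my own measurements the plug, ring, block and housing are each in their own place and released; the system printed no verdict, and the last checks on the plug (gripper force and position) and on the housing's flatness were not camera checks.

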